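# Load the bench tester and prove the sensor wells to depth

## Task

Pull out the tester's tray and press every sensor block on the mat fully down onto the studs of the seat of its own colour. Once all are on, take the depth rod and, going through the blocks in the order red, yellow, green, violet (skip any that are not there), lower it gently into each block's well until it bottoms out and keep it lightly pressed against the bottom for about two seconds. Then put the rod back in its stand and push the tray fully shut with the blocks still fully seated, leaving the bottle, cup and screwdriver alone.

Things in the scene. Friction and masses are not known exactly. Their poses are not given: they have to be found in the camera images.
- tray (a joint): Slide-out tray of the white bench tester (170 mm deep, 280 wide, 85 high, fixed). Value in m: 0 shut, 0.15 fully out (end stop), towards the robot. Friction about 4 N; stays where left. Its floor (155 x 250 mm, top 12 mm above the bench) has a row of four coloured seats, inside the tester when shut; its grey front panel reaches 76 mm above the bench.
- tray_grip (a point): Middle of the tray's black pull fin: an upright plate that sticks out 39 mm in front of the panel towards the robot, 12 mm thick across the tray, 36 mm high (22 to 58 mm above the bench). Rides on the tray. Its x axis points from the fin into the tester, the way the tray slides shut; z up.
- seat_red (a point): Middle of the red seat, on the tray floor's top, between two upright domed steel studs (10 mm diameter, 11 high, 12 mm either side along the point's y axis). x axis as tray_grip's, z up. Patch 50 x 48 mm. Seats are 56 mm apart across the tray: red leftmost as the robot sees it, then yellow, green, violet. Rides on the tray.
- seat_yellow (a point): Middle of the yellow seat, on the tray floor's top, between two upright domed steel studs (10 mm diameter, 11 high, 12 mm either side along the point's y axis). x axis as tray_grip's, z up. Patch 50 x 48 mm. Seats are 56 mm apart across the tray: red leftmost as the robot sees it, then yellow, green, violet. Rides on the tray.
- seat_green (a point): Middle of the green seat, on the tray floor's top, between two upright domed steel studs (10 mm diameter, 11 high, 12 mm either side along the point's y axis). x axis as tray_grip's, z up. Patch 50 x 48 mm. Seats are 56 mm apart across the tray: red leftmost as the robot sees it, then yellow, green, violet. Rides on the tray.
- seat_violet (a point): Middle of the violet seat, on the tray floor's top, between two upright domed steel studs (10 mm diameter, 11 high, 12 mm either side along the point's y axis). x axis as tray_grip's, z up. Patch 50 x 48 mm. Seats are 56 mm apart across the tray: red leftmost as the robot sees it, then yellow, green, violet. Rides on the tray.
- block_red: Solid red block, 34 (x) x 44 (y) x 46 (z) mm, about 150 g, upright on the mat. Origin: centre of the underside; z up. Two square sockets beneath (12 mm wide, 14 deep), 12 mm either side of the origin along y, take the seat's studs; either way round. Round blind well in the middle of the top, 14 mm diameter, 28 deep: floor 18 mm above the origin. None if absent.
- block_yellow: Solid yellow block, 34 (x) x 44 (y) x 46 (z) mm, about 150 g, upright on the mat. Origin: centre of the underside; z up. Two square sockets beneath (12 mm wide, 14 deep), 12 mm either side of the origin along y, take the seat's studs; either way round. Round blind well in the middle of the top, 14 mm diameter, 28 deep: floor 18 mm above the origin. None if absent.
- block_green: Solid green block, 34 (x) x 44 (y) x 46 (z) mm, about 150 g, upright on the mat. Origin: centre of the underside; z up. Two square sockets beneath (12 mm wide, 14 deep), 12 mm either side of the origin along y, take the seat's studs; either way round. Round blind well in the middle of the top, 14 mm diameter, 28 deep: floor 18 mm above the origin. None if absent.
- block_violet: Solid violet block, 34 (x) x 44 (y) x 46 (z) mm, about 150 g, upright on the mat. Origin: centre of the underside; z up. Two square sockets beneath (12 mm wide, 14 deep), 12 mm either side of the origin along y, take the seat's studs; either way round. Round blind well in the middle of the top, 14 mm diameter, 28 deep: floor 18 mm above the origin. None if absent.
- rod: Depth rod: brass shaft 10 mm diameter and 50 mm long, then a steel stop collar (32 mm diameter, 6 thick, 50 to 56 mm up), then a square orange handle 22 x 22 mm, from 56 to 100 mm up, faces square to the rod's x and y axes. Origin: centre of the tip at the lower end; z up along the rod. About 120 g. Standing in its stand at the start.
- rod_tip (a point): The tip of the depth rod (same point as the rod's origin).
- stand_mouth (a point): Mouth of the hole in the top of the blue rod stand (block 60 x 60 x 60 mm, fixed to the bench), 60 mm above the bench; vertical hole 14 mm diameter, 54 deep. With the rod home its collar rests on the stand's top, so the tip is 50 mm below this point.
- flux_bottle: Small amber bottle, 32 mm diameter, 75 high, bystander. Origin: centre of its underside.
- parts_cup: Yellow plastic cup, 64 mm diameter, 50 high, bystander. Origin: centre of its underside.
- screwdriver: Screwdriver lying on the mat, bystander. Origin: on the mat beneath it, x axis from handle to blade.
Not all that is in view belongs to the job. Of the things that look like the block_green, the middle-sized one is meant.

How it is judged:
By the outcome, as a careful person would: the job done as asked, in the order asked, and still so for the second after the job is handed in, with the robot touching nothing.
Of block_red, block_yellow, block_green, block_violet only 2 to 3 are there at a start; the rules pass over those that are not, and their reading is None.
At some moment in a run one of block_red, block_yellow, block_green, block_violet may be knocked a few centimetres aside while the robot is not near it.
Once in a run the grip may slacken for a moment while it holds something.
It also fails if it takes over 210 s, if anything falls off the work surface, if the arm or the gripper's body presses on something with over 40 N, if the wrist force passes 120 N, or if a joint passes its speed limit or range.

## Robot

A 7-joint arm with a two-finger parallel gripper is mounted at the origin on the work surface. World frame = base frame: x ahead of the robot, y to its left, z up, the work surface at z = 0. Lengths are in m, angles in rad, forces in N, time in s.
With the tool pointing down it reaches from about 0.4 to 0.85 m from the base axis. Payload 10.4 kg.
Tool frame: the origin (TCP) lies at the centre of the arm's flange, where the gripper is bolted on; the fingertips stand 182 mm ahead of it and the grasp point (between the pads) lies r.grasp_offset ahead of it (r.grasp_offset is the distance from the TCP to the grasp point, in m); z points along the fingers, y is the line along which they close (so a half turn about z gives the same grasp; the last joint's range is limited). The gripper opens to 87 mm and grips with 3 to 60 N. Pads are 19 mm wide; open, the fingers measure 117 mm over their backs; the gripper's body (75 mm by 190 mm) begins 51 mm behind the grasp point.
Start: joints at [-1.337, 0.332, -0.065, 1.46, 0.022, 1.35, -0.088], TCP at [0.159, 0.605, 0.405] pointing down, gripper open.
Joint ranges: [-2.6, 2.6], [-0.5, 2.12], [-1.47, 1.34], [0.16, 2.42], [-1.27, 4.41], [0.06, 2.06], [-2.6, 2.6]. Speed limits (rad/s): [2.22, 2.22, 2.79, 2.79, 3.14, 3.14, 3.14].

## Interface

Orientations are given as a unit quaternion [x, y, z, w].
In Python, from bench import status, vision, job, spotter, r gives the robot as it stands. The module is installed in compiled form; this text tells all that it offers.
- The arm moves only by the tool play_rows, never from a script. Its argument "series" is a list of rows, each a list of 6 numbers: the shift along the tool's x, y, z each as a share of 150 mm, from -1 to 1, then the turn, a rotation vector about the tool's x, y, z each as a share of 30 degrees, from -1 to 1. In form: [[x, y, z, ax, ay, az], ...]. A call has 1 to 5 rows; each row is the pose to reach, as a shift and turn from the pose commanded when the call began, along the tool's axes at that moment; what a row does not reach only later rows make up. A row lasts 1/10 s, in which the tool goes at most 50 mm and 8.59 degrees, less where a joint would pass 70% of its speed; a pose out of reach is approached as far as the arm can. A call with a number of a shift or a turn outside -1 to 1 is refused whole. A call with a gripper value outside its range is refused whole. "fingers" is the opening, from -1 (shut) to 1 (fully open), set as the call begins (left out, the last holds). The fingers move at their own pace and stop on an object; "squeeze" is the grip in N (left out, the last holds). Time passes only in rows, so rows that repeat a pose let the fingers close. It gives the time, the measured TCP pose, the force, the opening and the grip force at its end, in the units of the state.
- status.read_state(): the state, without advancing time (a new reading comes with each control period).
- vision.camera(name): name is "scene" or "top" or "wrist"; returns the picture (384x512x3 uint8, blue, green, red); there is no depth.
- vision.calibration(name): a dict with "fx", "fy", "cx", "cy" (pixels), "rvec" (rotation vector, rad) and "tvec" (3), from world to camera coordinates, as OpenCV has them; the wrist camera has in their place "T_tool_cam" (4x4, takes a point from camera to tool coordinates, whose origin is the TCP and whose axes are the flange's). Camera axes: x right, y down, z forward; pixel columns grow to the right and rows downward; lengths in m; the calibration is good to about 2 mm. A picture is of the moment at which its call begins: read the wrist's pose just before it. calibration takes no time and is no camera call.
- job.close_job(): hands the job in; it is judged then, once.
Trained networks look in the newest picture that a camera, given by its name, has taken for a name from the list of things; names that differ only in an ending like _2 or _b are one class to them, and where a whole thing is asked for, a point or a joint stands for the part that bears it (a point fixed in the world has none). Each returns a list of dicts, best first, with "conf" (0 to 1); they miss things now and then, are a little off and sometimes report something else, mostly with a low value. They report only what shows in the picture. A call takes as long as a camera call. They do not tell look-alikes from the thing itself.
- spotter.boxes_of(camera, name): "point" ([x, y, z] in m, in world coordinates, good to about 4 mm: the middle of the surface that is visible of it).
- spotter.regions_of(camera, name): "pixels" (384x512 bool, what is visible of it).
The state is a dict: "time": time; "joint_positions": joint angles; "joint_vel": joint speeds; "joint_torque": joint torques, N m; "ee_pos": TCP position; "eef_rot": TCP orientation; "ft_force": force on the tool from outside, world axes, zero at the start; "torque": the same for the moment, N m; "width": finger opening in m; "grip_force": force on a finger pad.
Only numpy, scipy, OpenCV 4.12 (cv2) and the standard library are available. Lean on these libraries where they do the work, as an engineer would, in place of code of your own. Each camera call takes 0.05 s, during which the arm holds its last target. There are 200 camera calls.

## Working session

There is one attempt and no reset: what is moved stays moved. The work goes in short steps, Python scripts to look and compute and a tool call to move; the robot and the scene stay as the last step left them, time stands still between calls to the robot, and variables do not carry over. Pictures are saved under pics/ and viewed, at most 14 in all, crops included, and the job is handed in when it is done.

Besides the shell and the picture viewer there is one more tool, called after "Call:" by a JSON object that holds its "method" and its "body", one argument or row to a line. play_rows: Moves the arm, as the interface text tells. Shift numbers are shares of 150 mm and turn numbers shares of 30 degrees, none past 1 either way. Its arguments: {"type":"object","properties":{"series":{"type":"array","items":{"type":"array","items":{"type":"number"}}},"fingers":{"type":"number"},"squeeze":{"type":"number"}},"required":["series"]}

```bash
mkdir -p pics; cat > h.py <<'E'
import numpy as np, cv2
from scipy.spatial.transform import Rotation as R
from bench import status, vision, job, spotter, r
def pic(cam,fn):
    im=vision.camera(cam); cv2.imwrite('pics/'+fn,im); return im
def find(cam,names):
    for n in names:
        for d in spotter.boxes_of(cam,n)[:4]:
            print(cam,n,np.round(d['point'],3),round(d['conf'],2))
E
python3 - <<'E'
from h import *
s=status.read_state(); print({k:np.round(v,3) for k,v in s.items()}, r.grasp_offset)
a=pic('scene','s0.png'); b=pic('top','t0.png')
for c in ('top','scene'):
    K=vision.calibration(c);print(K)
find('top',['block_red','block_yellow','block_green','block_violet','rod','tray_grip','stand_mouth','flux_bottle','parts_cup','screwdriver'])
find('scene',['block_red','block_yellow','block_green','block_violet','rod','tray_grip'])
print(vision.calibration('wrist'))
E
```

```text
{'time': np.float64(0.0), 'joint_positions': array([-1.337,  0.333, -0.065,  1.461,  0.022,  1.35 , -0.088]), 'joint_vel': array([-0.   ,  0.001,  0.001,  0.   , -0.   , -0.001, -0.   ]), 'joint_torque': array([ 0.0000e+00, -6.2326e+01,  2.5000e-02, -3.8989e+01, -6.1000e-02,
        4.0000e-02,  0.0000e+00]), 'ee_pos': array([0.159, 0.604, 0.404]), 'eef_rot': array([ 0.128,  0.992, -0.001, -0.   ]), 'ft_force': array([-1.314,  0.165,  0.669]), 'torque': array([ 0.058,  0.025, -0.03 ]), 'grip_force': np.float64(0.0), 'width': np.float64(0.087)} 0.1635
{'fx': 470.2899008124437, 'fy': 470.2899008124437, 'cx': 253.9873151496865, 'cy': 197.2088924737952, 'rvec': array([ 2.13161083, -2.11469811,  0.17074993]), 'tvec': array([0.00268314, 0.52781064, 1.1221499 ])}
{'fx': 376.7210801593311, 'fy': 376.7210801593311, 'cx': 250.03085550005014, 'cy': 188.85016201535868, 'rvec': array([ 1.52768941,  1.94374375, -0.87188045]), 'tvec': array([ 0.14242187, -0.28197036,  1.32789191])}
top block_red [0.567 0.186 0.042] 0.63
top block_red [ 0.479 -0.351  0.099] 0.4
top block_green [0.384 0.099 0.065] 0.
[... 511 characters left out ...]
n [0.444 0.193 0.038] 0.66
scene block_green [0.446 0.27  0.025] 0.52
scene block_green [ 0.489 -0.353  0.089] 0.39
scene block_violet [0.556 0.322 0.038] 0.93
scene rod [ 0.491 -0.355  0.089] 0.69
scene tray_grip [ 0.636 -0.024  0.075] 0.94
{'fx': 302.02634257841976, 'fy': 302.02634257841976, 'cx': 260.209416767484, 'cy': 191.64445273194212, 'T_tool_cam': array([[-9.56742142e-05, -9.59628639e-01, -2.81270095e-01,
         7.75599573e-02],
       [ 9.99999937e-01,  4.18935986e-06, -3.54443788e-04,
        -5.40614756e-04],
       [ 3.41312751e-04, -2.81270111e-01,  9.59628578e-01,
         1.83144522e-02],
       [ 0.00000000e+00,  0.00000000e+00,  0.00000000e+00,
         1.00000000e+00]])}
```

View pics/t0.png

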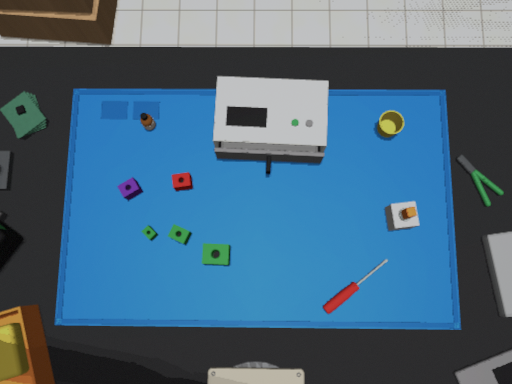

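View pics/s0.png

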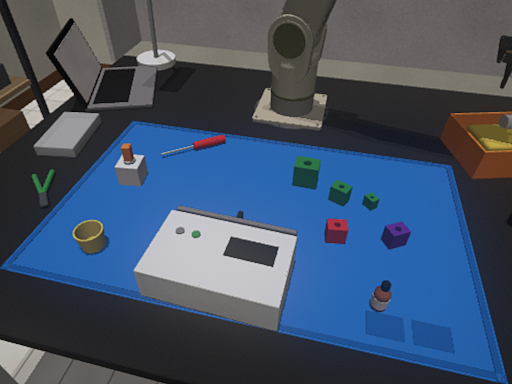

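Seen in the top picture: red (182,181), violet (129,188), and no yellow. The tester is at (271,115), its fin at (269,165), and the stand with the rod at (405,215).

Green candidates: large (216,254), middle (179,234), small (150,233). The middle-sized one at (179,234) is the one meant. I'll confirm it in a crop.

```bash
cat >> h.py <<'E'
def campose(cam,s=None):
    c=vision.calibration(cam)
    if cam=='wrist':
        s=s or status.read_state(); T=np.eye(4); T[:3,:3]=R.from_quat(s['eef_rot']).as_matrix(); T[:3,3]=s['ee_pos']
        T=T@c['T_tool_cam']; return c,T[:3,:3],T[:3,3]
    A=cv2.Rodrigues(c['rvec'])[0]; return c,A.T,-A.T@c['tvec']
def px2w(P,uv,z):
    c,A,t=P; uv=np.atleast_2d(uv).astype(float)
    d=np.c_[(uv[:,0]-c['cx'])/c['fx'],(uv[:,1]-c['cy'])/c['fy'],np.ones(len(uv))]@A.T
    return t+d*((z-t[2])/d[:,2])[:,None]
def w2px(P,w):
    c,A,t=P; q=(np.atleast_2d(w)-t)@A; return np.c_[q[:,0]/q[:,2]*c['fx']+c['cx'],q[:,1]/q[:,2]*c['fy']+c['cy']]
HUE={'red':[(0,6),(174,180)],'green':[(50,75)],'violet':[(130,150)],'yellow':[(24,34)]}
def blobs(im,P,col,z=0.046,amin=60):
    h=cv2.cvtColor(im,cv2.COLOR_BGR2HSV); m=np.zeros(h.shape[:2],np.uint8)
    for a,b in HUE[col]: m|=cv2.inRange(h,(a,120,50),(b,255,255))
    n,l,st,ce=cv2.connectedComponentsWithStats(m); out=[]
    for i in range(1,n):
        if st[i,4]<amin: continue
        cs=cv2.findContours((l==i).astype(np.uint8),cv2.RETR_EXTERNAL,cv2.CHAIN_APPROX_NONE)[0][0][:,0]
        w=px2w(P,cs,z)[:,:2].astype(np.float32); (c,sz,an)=cv2.minAreaRect(w*1000)
        out.append((np.round(ce[i]),np.round(c,1),np.round(sz,1),round(an,1),st[i,4]))
    return out
def go(x,y,z,yaw=0,grasp=True):
    """moves to grasp point x,y,z, tool down, tool x at yaw from -world x; print shift/turn in tool shares"""
    s=status.read_state(); A=R.from_quat(s['eef_rot']); B=R.from_euler('z',yaw,degrees=True)*R.from_quat([0,1,0,0])
    d=A.inv().apply(np.array([x,y,z+(r.grasp_offset if grasp else 0)])-s['ee_pos'])/0.15
    t=(A.inv()*B).as_rotvec(degrees=True)/30
    print('shift',np.round(d,3),'turn',np.round(t,3))
E
python3 - <<'E'
from h import *
im=cv2.imread('pics/t0.png'); P=campose('top')
for c in ('red','green','violet'):
    for b in blobs(im,P,c): print(c,*b)
cv2.imwrite('pics/c0.png',cv2.resize(im[150:280,105:255],None,fx=4,fy=4,interpolation=cv2.INTER_CUBIC))
go(0.55,0.20,0.30,0); 
E
```

```text
red [182. 181.] [567.9 188.2] [40.  45.8] 8.7 275
red [340. 297.] [ 287.  -202.4] [22.9 96.5] 39.0 381
green [484. 186.] [ 556.9 -559.9] [86.3 56.7] 41.9 409
green [179. 234.] [435.  189.7] [48.  31.7] 65.0 228
green [149. 232.] [438.  263.2] [32.1 20.5] 46.7 106
green [216. 254.] [387.3  98.9] [64.6 48.8] 88.0 501
violet [130. 188.] [547.7 318.3] [43.6 45.3] 32.8 291
shift [-3.208 -1.946 -0.392] turn [ 0.   -0.   -0.49]
```

View pics/c0.png

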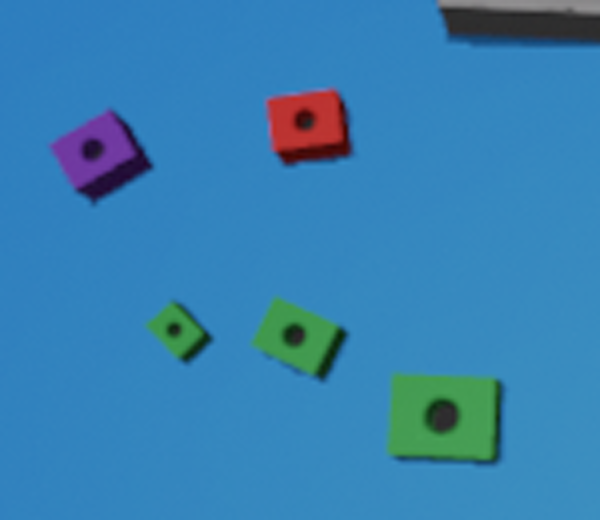

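The crop shows the middle-sized green at crop (300,338), between the small and large look-alikes. Next I move over the tray fin.

Call:
{"method": "play_rows", "body": {
  "series": [
    [-1,-0.6,0,0,0,-0.49],
    [-1,-0.6,0,0,0,-0.49],
    [-1,-0.6,0,0,0,-0.49],
    [-1,-0.6,0,0,0,-0.49],
    [-1,-0.6,0,0,0,-0.49]
  ],
  "fingers": 1,
  "squeeze": 20
}}

```text
time: 1.4
ee_pos: [0.2846, 0.4763, 0.4052]
eef_rot: [0.003, 1.0, -0.0, 0.001]
ft_force: [-0.7, 0.8, -0.4]
width: 0.0872
grip_force: 0.0
```

Call:
{"method": "play_rows", "body": {
  "series": [
    [-0.5,-0.84,0,0,0,0],
    [-0.5,-0.84,0,0,0,0],
    [-0.5,-0.84,0,0,0,0],
    [-0.5,-0.84,0,0,0,0]
  ]
}}

```text
time: 1.8
ee_pos: [0.3592, 0.3487, 0.4052]
eef_rot: [0.004, 1.0, -0.0, 0.001]
ft_force: [-0.6, 1.5, 0.1]
width: 0.0873
grip_force: 0.0
```

Call:
{"method": "play_rows", "body": {
  "series": [
    [-0.5,-0.84,0,0,0,0],
    [-0.5,-0.84,0,0,0,0],
    [-0.5,-0.84,0,0,0,0],
    [-0.5,-0.84,0,0,0,0]
  ]
}}

```text
time: 2.2
ee_pos: [0.4335, 0.2227, 0.4051]
eef_rot: [0.004, 1.0, -0.0, 0.001]
ft_force: [0.7, -0.3, 0.8]
width: 0.0869
grip_force: 0.0
```

Call:
{"method": "play_rows", "body": {
  "series": [
    [-0.5,-0.84,0,0,0,0],
    [-0.5,-0.84,0,0,0,0],
    [-0.5,-0.84,0,0,0,0],
    [-0.5,-0.84,0,0,0,0]
  ]
}}

```text
time: 2.6
ee_pos: [0.5079, 0.0967, 0.405]
eef_rot: [0.004, 1.0, -0.001, 0.001]
ft_force: [-0.1, -0.1, -0.2]
width: 0.087
grip_force: 0.0
```

Call:
{"method": "play_rows", "body": {
  "series": [
    [-0.5,-0.84,0,0,0,0],
    [-0.5,-0.84,0,0,0,0],
    [-0.5,-0.84,0,0,0,0],
    [-0.5,-0.84,0,0,0,0],
    [-0.5,-0.84,0,0,0,0]
  ]
}}

```text
time: 3.1
ee_pos: [0.5813, -0.0239, 0.4042]
eef_rot: [0.0, 1.0, 0.0, -0.0]
ft_force: [-0.1, 1.1, -0.1]
width: 0.0871
grip_force: 0.0
```

```bash
python3 - <<'E'
from h import *
s=status.read_state(); print(s['time'],np.round(s['ee_pos'],4),np.round(s['eef_rot'],3),s['ft_force'])
im=pic('wrist','w0.png'); find('wrist',['tray_grip'])
m=spotter.regions_of('wrist','tray_grip')
if m: print(m[0]['conf'],m[0]['pixels'].sum())
E
```

```text
3.1 [ 0.5813 -0.0239  0.4042] [ 0.  1.  0. -0.] [-0.14660075  1.08956688 -0.06893478]
wrist tray_grip [ 0.633 -0.025  0.045] 0.62
0.78 8716
```

View pics/w0.png

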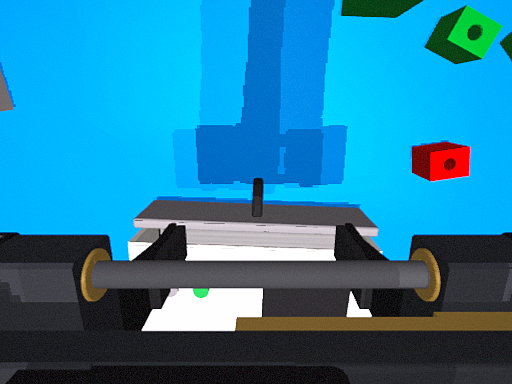

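The wrist view shows the fin at about (257,180–215), the tray panel in the band of rows 200–222, and red at (441,162). Next, the tester's yaw and the fin position.

```bash
python3 - <<'E'
from h import *
im=cv2.imread('pics/w0.png'); P=campose('wrist'); h=cv2.cvtColor(im,cv2.COLOR_BGR2HSV)
pts=[]
for c in list(range(165,245,2))+list(range(272,355,2)):
    col=h[190:235,c,1]; k=np.where(col<60)[0]
    if len(k): pts.append((c,190+k[0]))
for z in (0,0.03):
    w=px2w(P,pts,z); f=cv2.fitLine(w[:,:2].astype(np.float32),cv2.DIST_HUBER,0,1e-4,1e-4).ravel(); print(z,f,np.degrees(np.arctan2(f[0],f[1])))
g=(im.max(2)<70).astype(np.uint8); g[:175]=0;g[216:]=0;g[:,:240]=0;g[:,275:]=0
ys,xs=np.where(g); 
for y in range(178,214,4):
    x=xs[ys==y]; 
    if len(x): print(y,x.min(),x.max(),px2w(P,[(x.min()+x.max())/2,y],.058)[0,:2].round(4))
t=cv2.imread('pics/t0.png'); ht=cv2.cvtColor(t,cv2.COLOR_BGR2HSV); P=campose('top'); pts=[]
for c in list(range(222,262,2))+list(range(276,322,2)):
    k=[q for q in range(140,165) if ht[q,c,1]<110]
    if k: pts.append((c,k[-1]))
w=px2w(P,pts,.02); f=cv2.fitLine(w[:,:2].astype(np.float32),cv2.DIST_HUBER,0,1e-4,1e-4).ravel(); print('top',f,np.degrees(np.arctan2(f[0],f[1])))
E
```

```text
0 [ 0.03812767  0.9992729   0.63187885 -0.07642832] 2.185084
0.03 [ 0.03812755  0.9992729   0.6218728  -0.07228097] 2.1850772
178 255 260 [ 0.5832 -0.0256]
182 254 262 [ 0.5878 -0.0251]
186 253 262 [ 0.5925 -0.0256]
190 253 262 [ 0.5972 -0.0256]
194 253 261 [ 0.6019 -0.0262]
198 253 261 [ 0.6067 -0.0262]
202 253 261 [ 0.6115 -0.0262]
206 252 262 [ 0.6163 -0.0262]
210 252 262 [ 0.6212 -0.0262]
top [ 0.03983583  0.99920624  0.6308509  -0.03040441] 2.283029
```

```bash
python3 - <<'E'
from h import *
P=campose('top'); t=cv2.imread('pics/t0.png')
print(t[158:180,268].max(1)); print(px2w(P,[(268,172),(268,174)],.058).round(4))
go(0.617,-0.0258,0.044,-2.2)
E
```

```text
[ 35  37  38  39  38  38  38  38  39  39  40  39  34  19   7  38  89 120
 128 162 191 191]
[[ 0.5895 -0.0275  0.058 ]
 [ 0.5844 -0.0275  0.058 ]]
shift [-0.242 -0.025  1.314] turn [ 0.002 -0.001  0.079]
```

Call:
{"method": "play_rows", "body": {
  "series": [
    [-0.21,-0.02,0.3,0,0,0.08],
    [-0.21,-0.02,0.6,0,0,0.08],
    [-0.21,-0.02,0.9,0,0,0.08],
    [-0.21,-0.02,1,0,0,0.08],
    [-0.21,-0.02,1,0,0,0.08]
  ]
}}

```text
time: 3.75
ee_pos: [0.6116, -0.0264, 0.2533]
eef_rot: [0.02, 1.0, 0.0, -0.002]
ft_force: [0.3, -0.6, 1.3]
width: 0.0873
grip_force: 0.0
```

Call:
{"method": "play_rows", "body": {
  "series": [
    [0,0,0.15,0,0,0],
    [0,0,0.31,0,0,0],
    [0,0,0.31,0,0,0]
  ]
}}

```text
time: 4.05
ee_pos: [0.6122, -0.0269, 0.2084]
eef_rot: [0.021, 1.0, 0.0, -0.0]
ft_force: [-0.5, 0.1, -0.2]
width: 0.0869
grip_force: 0.0
```

Call:
{"method": "play_rows", "body": {
  "series": [
    [0,0,0,0,0,0],
    [0,0,0,0,0,0],
    [0,0,0,0,0,0],
    [0,0,0,0,0,0],
    [0,0,0,0,0,0]
  ],
  "fingers": -1,
  "squeeze": 30
}}

```text
time: 4.55
ee_pos: [0.6124, -0.0277, 0.2087]
eef_rot: [0.021, 1.0, 0.0, 0.0]
ft_force: [0.4, -0.3, -0.3]
width: 0.055
grip_force: 0.0
```

Call:
{"method": "play_rows", "body": {
  "series": [
    [0,0,0,0,0,0],
    [0,0,0,0,0,0],
    [0,0,0,0,0,0]
  ]
}}

```text
time: 4.85
ee_pos: [0.6123, -0.0277, 0.2082]
eef_rot: [0.021, 1.0, 0.0, -0.0]
ft_force: [0.2, 0.5, -1.4]
width: 0.0312
grip_force: 0.0
```

```bash
python3 - <<'E'
from h import *
s=status.read_state(); print({k:np.round(s[k],4) for k in ('time','ee_pos','eef_rot','ft_force','width','grip_force')})
E
```

```text
{'time': np.float64(4.85), 'ee_pos': array([ 0.6123, -0.0277,  0.2082]), 'eef_rot': array([ 2.110e-02,  9.998e-01,  0.000e+00, -1.000e-04]), 'ft_force': array([ 0.1522,  0.4714, -1.406 ]), 'width': np.float64(0.0312), 'grip_force': np.float64(0.0)}
```

Call:
{"method": "play_rows", "body": {
  "series": [
    [0,0,0,0,0,0],
    [0,0,0,0,0,0],
    [0,0,0,0,0,0],
    [0,0,0,0,0,0],
    [0,0,0,0,0,0]
  ]
}}

```text
time: 5.35
ee_pos: [0.6123, -0.0276, 0.2082]
eef_rot: [0.021, 1.0, 0.0, -0.0]
ft_force: [-1.1, 0.2, -0.4]
width: 0.0117
grip_force: 30.0
```

Call:
{"method": "play_rows", "body": {
  "series": [
    [0.05,0,0,0,0,0],
    [0.15,0,0,0,0,0],
    [0.25,0,0,0,0,0],
    [0.35,0,0,0,0,0],
    [0.45,0,0,0,0,0]
  ]
}}

```text
time: 5.85
ee_pos: [0.5448, -0.0248, 0.2082]
eef_rot: [0.021, 1.0, -0.0, 0.001]
ft_force: [6.7, -0.8, -5.2]
width: 0.0121
grip_force: 30.0
```

Call:
{"method": "play_rows", "body": {
  "series": [
    [0.1,0,0,0,0,0],
    [0.2,0,0,0,0,0],
    [0.3,0,0,0,0,0],
    [0.4,0,0,0,0,0],
    [0.5,0,0,0,0,0]
  ]
}}

```text
time: 6.35
ee_pos: [0.4713, -0.0217, 0.2088]
eef_rot: [0.021, 1.0, -0.0, 0.004]
ft_force: [33.1, -1.9, -24.8]
width: 0.0116
grip_force: 30.0
```

Call:
{"method": "play_rows", "body": {
  "series": [
    [0.02,0,0,0,0,0],
    [0.04,0,0,0,0,0],
    [0.06,0,0,0,0,0],
    [0.08,0,0,0,0,0]
  ]
}}

```text
time: 6.75
ee_pos: [0.4633, -0.0213, 0.2106]
eef_rot: [0.021, 1.0, -0.0, 0.009]
ft_force: [37.9, -2.3, -22.9]
width: 0.0122
grip_force: 30.0
```

```bash
python3 - <<'E'
from h import *
im=pic('top','t1.png'); P=campose('top')
for c in ('red','green','violet','yellow'):
    for b in blobs(im,P,c,.046): print(c,*b)
cv2.imwrite('pics/c1.png',cv2.resize(im[60:230,190:350],None,fx=3,fy=3))
E
```

```text
red [234. 173.] [588.  55.] [43.7 45. ] 0.3 257
red [182. 181.] [568.  188.3] [39.6 45.8] 8.7 273
red [340. 297.] [ 287.  -202.4] [22.9 96.5] 39.0 382
green [279. 170.] [595. -54.] [20.6 42.7] 0.3 133
green [484. 186.] [ 557.8 -559.6] [87.5 56.7] 41.3 409
green [179. 234.] [435.2 189.7] [48.1 31.6] 64.3 229
green [149. 232.] [439.2 264.5] [28.5 20.5] 46.7 105
green [216. 254.] [387.3  98.9] [64.6 48.8] 88.0 500
violet [301. 175.] [ 581.3 -109.2] [43.5 42.7] 0.3 229
violet [130. 188.] [548.2 318.5] [43.2 45.3] 34.0 290
yellow [390. 123.] [ 720.9 -336.4] [57.5 71.7] 45.1 500
yellow [258. 170.] [596.  -0.] [23.2 40.2] 0.3 132
yellow [ 12. 352.] [156.4 581.6] [120.7  69.1] 16.3 1283
```

View pics/c1.png

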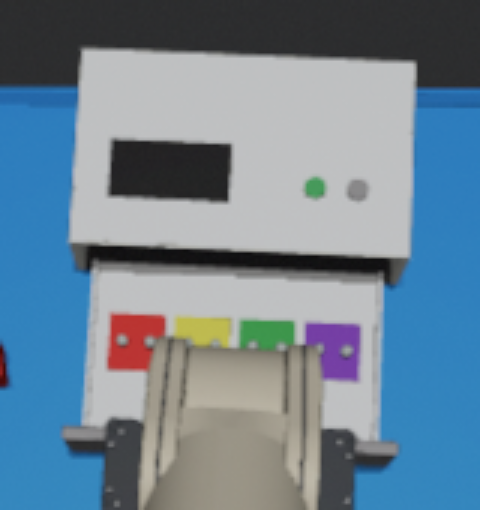

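The tray is out. The seats in crop 1 are red (135,342), yellow (203,330), green (267,335) and violet (332,350). Next: release the fin and rise.

Call:
{"method": "play_rows", "body": {
  "series": [
    [-0.06,0,0,0,0,0],
    [-0.06,0,0,0,0,0],
    [-0.06,0,0,0,0,0]
  ]
}}

```text
time: 7.1
ee_pos: [0.4694, -0.0218, 0.2104]
eef_rot: [0.021, 1.0, 0.0, 0.004]
ft_force: [3.5, -1.1, 12.5]
width: 0.0118
grip_force: 30.0
```

Call:
{"method": "play_rows", "body": {
  "series": [
    [0,0,0,0,0,0],
    [0,0,0,0,0,0],
    [0,0,0,0,0,0],
    [0,0,0,0,0,0],
    [0,0,0,0,0,0]
  ],
  "fingers": 0.3
}}

```text
time: 7.6
ee_pos: [0.4668, -0.0216, 0.208]
eef_rot: [0.021, 1.0, 0.0, -0.0]
ft_force: [-0.2, 1.1, -1.1]
width: 0.0442
grip_force: 0.0
```

Call:
{"method": "play_rows", "body": {
  "series": [
    [0,0,-0.3,0,0,0],
    [0,0,-0.6,0,0,0],
    [0,0,-1,0,0,0],
    [0,0,-1,0,0,0],
    [0,0,-1,0,0,0]
  ],
  "fingers": 1
}}

```text
time: 8.1
ee_pos: [0.4674, -0.0216, 0.3598]
eef_rot: [0.021, 1.0, 0.001, 0.002]
ft_force: [-0.1, -0.1, -1.1]
width: 0.0824
grip_force: 0.0
```

```bash
python3 - <<'E'
from h import *
s=status.read_state(); print({k:np.round(s[k],4) for k in ('time','ee_pos','eef_rot','joint_positions')})
go(0.56,0.0,0.2,-92.3);go(0.56,0.0,0.2,87.7)
im=pic('wrist','w1.png')
E
```

```text
{'time': np.float64(8.1), 'ee_pos': array([ 0.4674, -0.0216,  0.3598]), 'eef_rot': array([2.100e-02, 9.998e-01, 7.000e-04, 1.800e-03]), 'joint_positions': array([-5.4380e-01, -5.0000e-03,  4.9700e-01,  1.9453e+00,  1.3000e-03,
        1.1970e+00,  1.4815e+00])}
shift [-0.611  0.17  -0.022] turn [0.008 0.003 2.997]
shift [-0.611  0.17  -0.022] turn [-3.000e-03  8.000e-03 -3.003e+00]
```

View pics/w1.png

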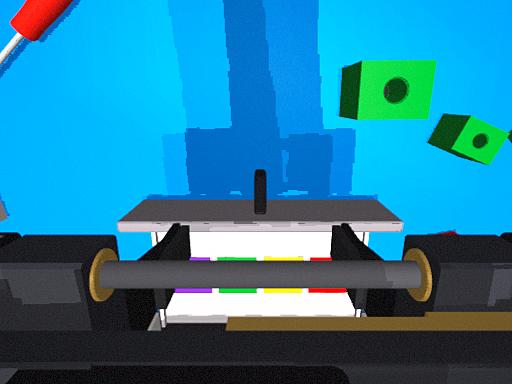

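Call:
{"method": "play_rows", "body": {
  "series": [
    [-0.2,0.2,0,0,0,-0.25],
    [-0.4,0.4,0,0,0,-0.5],
    [-0.6,0.6,0,0,0,-0.75],
    [-0.76,0.7,0,0,0,-1],
    [-0.76,0.7,0,0,0,-1]
  ]
}}

```text
time: 8.65
ee_pos: [0.5866, 0.0815, 0.3545]
eef_rot: [-0.242, 0.97, -0.0, -0.002]
ft_force: [-0.5, -0.2, -0.3]
width: 0.0869
grip_force: 0.0
```

Call:
{"method": "play_rows", "body": {
  "series": [
    [0,0,0,0,0,-0.25],
    [0,0,0,0,0,-0.5],
    [0,0,0,0,0,-0.75],
    [0,0,0,0,0,-1],
    [0,0,0,0,0,-1]
  ]
}}

```text
time: 9.15
ee_pos: [0.5846, 0.0778, 0.3562]
eef_rot: [-0.482, 0.876, 0.0, -0.002]
ft_force: [0.1, -0.2, 1.3]
width: 0.087
grip_force: 0.0
```

Call:
{"method": "play_rows", "body": {
  "series": [
    [0,0,0,0,0,-0.25],
    [0,0,0,0,0,-0.5],
    [0,0,0,0,0,-0.75],
    [0,0,0,0,0,-1],
    [0,0,0,0,0,-1]
  ]
}}

```text
time: 9.65
ee_pos: [0.5851, 0.0804, 0.3429]
eef_rot: [-0.625, 0.781, 0.005, -0.019]
ft_force: [0.8, -0.1, -1.5]
width: 0.0873
grip_force: 0.0
```

```bash
python3 - <<'E'
from h import *
s=status.read_state(); print({k:np.round(s[k],4) for k in ('time','ee_pos','eef_rot','joint_positions')})
im=pic('wrist','w2.png'); P=campose('wrist',s)
for c in ('red','green','violet','yellow'):
    for b in blobs(im,P,c,.012,200): print(c,*b)
E
```

```text
{'time': np.float64(9.65), 'ee_pos': array([0.5851, 0.0804, 0.3429]), 'eef_rot': array([-0.6247,  0.7806,  0.0046, -0.019 ]), 'joint_positions': array([ 0.1391,  0.346 , -0.438 ,  1.601 ,  0.1578,  1.2676,  2.5915])}
red [234. 167.] [597.6  56.9] [48.3 49.9] 87.8 1989
red [290. 298.] [568.6 221.1] [37.8 36. ] 8.4 670
green [21. 16.] [ 752.5 -123.3] [22.9 23.8] 77.9 613
green [210.  53.] [592.8 -55.8] [48.1 49.9] 87.5 2605
green [470. 165.] [363.5 111.3] [88.9 93.1] 88.1 4102
green [431. 186.] [390.7 125.2] [25.1 31.6] 42.4 201
green [398. 244.] [436.  185.8] [37.8 34.1] 68.4 658
violet [198.   9.] [591.8 -93.3] [17.3 51. ] 77.9 855
yellow [222. 113.] [595.1   0.6] [48.2 50.2] 87.4 2285
```

View pics/w2.png

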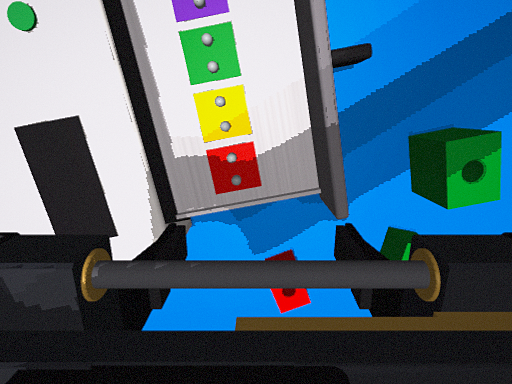

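Turning this way runs joint 7 into its limit, so I turn the other way, to yaw −92°. The picture shows the seats' studs clearly: red seat (234,168), yellow (222,113), green (210,53).

Call:
{"method": "play_rows", "body": {
  "series": [
    [0,0,0,0,0,0.25],
    [0,0,0,0,0,0.5],
    [0,0,0,0,0,0.75],
    [0,0,0,0,0,1],
    [0,0,0,0,0,1]
  ]
}}

```text
time: 10.2
ee_pos: [0.5855, 0.0802, 0.3432]
eef_rot: [-0.4, 0.916, -0.001, -0.019]
ft_force: [-0.2, -0.7, 1.0]
width: 0.0868
grip_force: 0.0
```

Call:
{"method": "play_rows", "body": {
  "series": [
    [0,0,0,0,0,0.25],
    [0,0,0,0,0,0.5],
    [0,0,0,0,0,0.75],
    [0,0,0,0,0,1]
  ]
}}

```text
time: 10.6
ee_pos: [0.5856, 0.0803, 0.3436]
eef_rot: [-0.15, 0.989, -0.006, -0.018]
ft_force: [0.5, 0.6, 0.2]
width: 0.0874
grip_force: 0.0
```

Call:
{"method": "play_rows", "body": {
  "series": [
    [0,0,0,0,0,0.25],
    [0,0,0,0,0,0.5],
    [0,0,0,0,0,0.75],
    [0,0,0,0,0,1]
  ]
}}

```text
time: 11.0
ee_pos: [0.5856, 0.0803, 0.3436]
eef_rot: [0.111, 0.994, -0.01, -0.016]
ft_force: [-0.5, -0.3, 0.3]
width: 0.0865
grip_force: 0.0
```

Call:
{"method": "play_rows", "body": {
  "series": [
    [0,0,0,0,0,0.25],
    [0,0,0,0,0,0.5],
    [0,0,0,0,0,0.75],
    [0,0,0,0,0,1]
  ]
}}

```text
time: 11.4
ee_pos: [0.5856, 0.0803, 0.3436]
eef_rot: [0.364, 0.931, -0.014, -0.013]
ft_force: [-0.4, -0.3, -0.2]
width: 0.0874
grip_force: 0.0
```

Call:
{"method": "play_rows", "body": {
  "series": [
    [0,0,0,0,0,0.25],
    [0,0,0,0,0,0.5],
    [0,0,0,0,0,0.75],
    [0,0,0,0,0,1],
    [0,0,0,0,0,1]
  ]
}}

```text
time: 11.9
ee_pos: [0.5856, 0.0805, 0.3437]
eef_rot: [0.592, 0.806, -0.017, -0.009]
ft_force: [0.1, -1.3, 0.8]
width: 0.0871
grip_force: 0.0
```

```bash
python3 - <<'E'
from h import *
s=status.read_state(); print({k:np.round(s[k],4) for k in ('time','ee_pos','eef_rot','joint_positions')})
go(.597,.03,.2,-92.3)
E
```

```text
{'time': np.float64(11.9), 'ee_pos': array([0.5856, 0.0805, 0.3437]), 'eef_rot': array([ 0.5917,  0.806 , -0.0168, -0.0089]), 'joint_positions': array([-0.1573,  0.3121, -0.072 ,  1.6168,  0.0322,  1.2507,  0.0674])}
shift [-0.345 -0.033 -0.129] turn [-0.069  0.023  0.658]
```

Call:
{"method": "play_rows", "body": {
  "series": [
    [-0.345,-0.033,-0.129,-0.03,0.01,0.3],
    [-0.345,-0.033,-0.129,-0.069,0.023,0.658],
    [-0.345,-0.033,-0.129,-0.069,0.023,0.658],
    [-0.345,-0.033,-0.129,-0.069,0.023,0.658],
    [-0.345,-0.033,-0.129,-0.069,0.023,0.658]
  ]
}}

```text
time: 12.4
ee_pos: [0.5971, 0.0303, 0.3637]
eef_rot: [0.719, 0.695, 0.0, -0.0]
ft_force: [-0.7, 0.2, -0.1]
width: 0.0872
grip_force: 0.0
```

```bash
cat >> h.py <<'E'
def studs(im,P,col,z=.021,show=False):
    """grey dots within the seat's colour patch -> world"""
    h=cv2.cvtColor(im,cv2.COLOR_BGR2HSV); m=np.zeros(h.shape[:2],np.uint8)
    for a,b in HUE[col]: m|=cv2.inRange(h,(a,120,50),(b,255,255))
    out=[]
    n,l,st,_=cv2.connectedComponentsWithStats(m)
    for i in range(1,n):
        if st[i,4]<500: continue
        cs=cv2.findContours((l==i).astype(np.uint8),cv2.RETR_EXTERNAL,cv2.CHAIN_APPROX_NONE)[0][0]
        f=np.zeros_like(m); cv2.fillPoly(f,[cv2.convexHull(cs)],1)
        f=cv2.erode(f,np.ones((5,5)))&(m==0)
        n2,l2,s2,c2=cv2.connectedComponentsWithStats(f)
        for j in range(1,n2):
            if s2[j,4]>=12: out.append((i,c2[j].round(1),s2[j,4],px2w(P,c2[j],z)[0,:2].round(4)))
    return out
E
python3 - <<'E'
from h import *
s=status.read_state(); print({k:np.round(s[k],4) for k in ('time','ee_pos','eef_rot','joint_positions')})
im=pic('wrist','w3.png'); P=campose('wrist',s)
for c in ('red','green','violet','yellow'):
    for b in blobs(im,P,c,.012,300): print(c,*b)
    for b in studs(im,P,c): print('  stud',*b)
E
```

```text
{'time': np.float64(12.4), 'ee_pos': array([0.5971, 0.0303, 0.3637]), 'eef_rot': array([ 7.191e-01,  6.949e-01,  1.000e-04, -2.000e-04]), 'joint_positions': array([-1.2410e-01,  2.9620e-01, -3.6000e-03,  1.5939e+00,  7.0000e-04,
        1.2515e+00, -1.6200e-01])}
red [226.  20.] [568.2 187.6] [37.1 40.7] 8.7 1523
red [260. 150.] [597.4  56.3] [47.7 50. ] 88.0 1838
  stud 1 [225.1   9. ] 52 [0.5688 0.1941]
  stud 3 [260.1 140.4] 71 [0.5978 0.0689]
  stud 3 [259.9 162.4] 70 [0.5968 0.0452]
green [69. 18.] [413.5 198.2] [39.7 38.2] 65.4 1258
green [ 25. 122.] [342.9  96.7] [74.6 58.4] 88.0 3340
green [259. 243.] [592.4 -55.7] [45.2 49.8] 88.0 1296
  stud 1 [68.8  8.2] 166 [0.4204 0.1998]
  stud 80 [ 21.9 118.8] 179 [0.3496 0.0999]
  stud 192 [259.4 235.6] 70 [ 0.5932 -0.0415]
  stud 192 [259.2 254.1] 69 [ 0.5921 -0.0655]
violet [259. 294.] [ 589.6 -126.8] [17.7 48.9] 88.0 438
yellow [261. 208.] [594.8  -8.8] [30.9 49.1] 88.0 784
  stud 1 [259.7 210.3] 83 [ 0.5946 -0.0101]
```

View pics/w3.png

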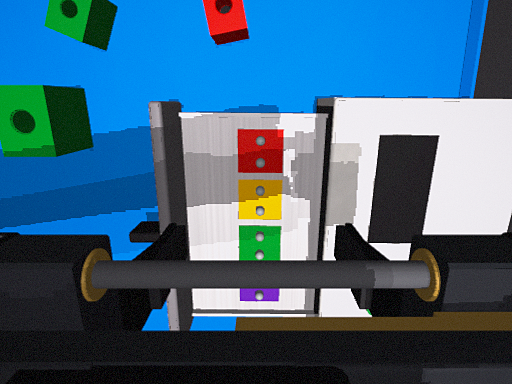

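The wrist view shows the red seat studs at (260,140) and (260,162), the green seat at about (259,245), and the red block at (226,20). Now over the red block.

Call:
{"method": "play_rows", "body": {
  "series": [
    [0.28,-0.1,-0.05,0,0,0],
    [0.56,-0.2,-0.1,0,0,0],
    [0.845,-0.227,-0.13,0,0,0],
    [0.845,-0.227,-0.13,0,0,0],
    [0.845,-0.227,-0.13,0,0,0]
  ]
}}

```text
time: 12.95
ee_pos: [0.5678, 0.1594, 0.3834]
eef_rot: [0.719, 0.695, 0.0, -0.0]
ft_force: [0.2, -1.3, 0.5]
width: 0.087
grip_force: 0.0
```

```bash
cat >> h.py <<'E'
def topface(im,P,col,z=.046):
    """bright top faces and their wells"""
    h=cv2.cvtColor(im,cv2.COLOR_BGR2HSV); m=np.zeros(h.shape[:2],np.uint8)
    for a,b in HUE[col]: m|=cv2.inRange(h,(a,120,50),(b,255,255))
    n,l,st,_=cv2.connectedComponentsWithStats(m); out=[]
    for i in range(1,n):
        if st[i,4]<400: continue
        v=h[...,2][l==i].reshape(-1,1).astype(np.uint8)
        t,_=cv2.threshold(v,0,255,cv2.THRESH_OTSU)
        f=((l==i)&(h[...,2]>t)).astype(np.uint8); f=cv2.morphologyEx(f,cv2.MORPH_OPEN,np.ones((3,3)))
        cs=max(cv2.findContours(f,cv2.RETR_EXTERNAL,cv2.CHAIN_APPROX_NONE)[0],key=cv2.contourArea)
        w=px2w(P,cs[:,0],z)[:,:2].astype(np.float32)*1000; c,sz,an=cv2.minAreaRect(w)
        g=np.zeros_like(f); cv2.fillPoly(g,[cv2.convexHull(cs)],1); g=cv2.erode(g,np.ones((5,5)))&(1-f)
        n2,l2,s2,c2=cv2.connectedComponentsWithStats(g)
        wl=None
        if n2>1:
            j=1+np.argmax(s2[1:,4]); cw=max(cv2.findContours((l2==j).astype(np.uint8),cv2.RETR_EXTERNAL,cv2.CHAIN_APPROX_NONE)[0],key=cv2.contourArea)
            wl=(px2w(P,cw[:,0].mean(0),z)[0,:2]*1000).round(1)
        out.append((cs[:,0].mean(0).round(),'t',t,'rect',np.round(c,1),np.round(sz,1),round(an,1),'well',wl))
    return out
E
python3 - <<'E'
from h import *
s=status.read_state(); print({k:np.round(s[k],4) for k in ('time','ee_pos','eef_rot')})
im=pic('wrist','w4.png'); P=campose('wrist',s)
for c in ('red','green','violet'):
    for b in topface(im,P,c): print(c,*b)
E
```

```text
{'time': np.float64(12.95), 'ee_pos': array([0.5678, 0.1594, 0.3834]), 'eef_rot': array([ 7.19e-01,  6.95e-01,  2.00e-04, -0.00e+00])}
red [261. 147.] t 166.0 rect [569.6 191.1] [33.1 44. ] 8.9 well [569.8 190.8]
red [286. 246.] t 194.0 rect [594.8  76.2] [34.5 44.7] 88.0 well [595.3  82.2]
green [132.  73.] t 144.0 rect [444.6 268.5] [27.9 21.5] 44.2 well [444.3 268.7]
green [133. 150.] t 130.0 rect [434.3 192.2] [44.2 33.6] 64.8 well [434. 192.]
green [ 97. 231.] t 101.0 rect [372.1  94.3] [55.3 51.4] 88.0 well [376.8  89.9]
violet [236.  13.] t 163.0 rect [551.3 321.4] [34.4 38.9] 31.9 well [549.9 323.5]
```

View pics/w4.png

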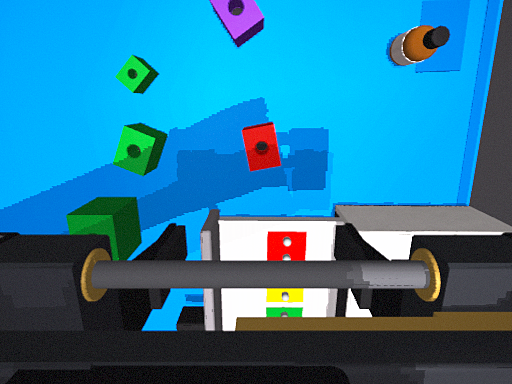

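The picture confirms red at (261,147), the middle green at (133,150) and violet at (236,13). The face sizes fit. Grasp red.

```bash
python3 - <<'E'
from h import *
go(.5697,.191,.033,-81.1)
E
```

```text
shift [0.221 0.002 1.245] turn [ 0.     0.    -0.367]
```

Call:
{"method": "play_rows", "body": {
  "series": [
    [0,0,0,0,0,0],
    [0,0,0,0,0,0]
  ]
}}

```text
time: 13.2
ee_pos: [0.5684, 0.1568, 0.3834]
eef_rot: [0.721, 0.693, 0.0, 0.0]
ft_force: [-0.2, -0.8, 0.4]
width: 0.0873
grip_force: 0.0
```

```bash
python3 - <<'E'
from h import *
for i in range(3):
    s=status.read_state(); print(s['time'],s['ee_pos'].round(5)); 
    im=vision.camera('wrist'); P=campose('wrist',s); print(topface(im,P,'red')[0])
go(.5697,.191,.033,-81.1)
E
```

```text
13.2 [0.56844 0.15676 0.38341]
(array([260., 145.]), 't', 170.0, 'rect', array([569.6, 191. ]), array([33.1, 43.9]), 8.8, 'well', array([569.7, 191. ]))
13.25 [0.56839 0.15696 0.38347]
(array([261., 145.]), 't', 169.0, 'rect', array([569.6, 191.1]), array([33.1, 43.9]), 8.7, 'well', array([569.6, 191. ]))
13.3 [0.56836 0.15715 0.38352]
(array([261., 145.]), 't', 169.0, 'rect', array([569.7, 191.1]), array([33.1, 43.9]), 8.8, 'well', array([569.8, 190.8]))
shift [ 0.224 -0.     1.247] turn [ 0.001 -0.    -0.373]
```

Call:
{"method": "play_rows", "body": {
  "series": [
    [0.22,0,0.2,0,0,-0.2],
    [0.22,0,0.4,0,0,-0.37],
    [0.22,0,0.6,0,0,-0.37],
    [0.22,0,0.8,0,0,-0.37],
    [0.22,0,0.9,0,0,-0.37]
  ]
}}

```text
time: 13.85
ee_pos: [0.5689, 0.1904, 0.246]
eef_rot: [0.65, 0.76, -0.001, -0.001]
ft_force: [-0.8, -0.4, -0.4]
width: 0.087
grip_force: 0.0
```

Call:
{"method": "play_rows", "body": {
  "series": [
    [0,0,0.12,0,0,0],
    [0,0,0.24,0,0,0],
    [0,0,0.34,0,0,0],
    [0,0,0.34,0,0,0],
    [0,0,0.34,0,0,0]
  ],
  "fingers": 0.2
}}

```text
time: 14.35
ee_pos: [0.5698, 0.1911, 0.1981]
eef_rot: [0.65, 0.76, 0.001, 0.0]
ft_force: [0.1, 0.3, 0.7]
width: 0.0566
grip_force: 0.0
```

Call:
{"method": "play_rows", "body": {
  "series": [
    [0,0,0,0,0,0],
    [0,0,0,0,0,0],
    [0,0,0,0,0,0],
    [0,0,0,0,0,0],
    [0,0,0,0,0,0]
  ],
  "fingers": -1,
  "squeeze": 25
}}

```text
time: 14.85
ee_pos: [0.5698, 0.1912, 0.1983]
eef_rot: [0.65, 0.76, 0.001, 0.0]
ft_force: [-0.5, -0.9, 5.1]
width: 0.0344
grip_force: 25.0
```

```bash
python3 - <<'E'
from h import *
s=status.read_state(); print({k:np.round(s[k],4) for k in ('time','ee_pos','eef_rot','ft_force','width','grip_force')})
E
```

```text
{'time': np.float64(14.85), 'ee_pos': array([0.5698, 0.1912, 0.1983]), 'eef_rot': array([6.504e-01, 7.596e-01, 8.000e-04, 3.000e-04]), 'ft_force': array([-0.4922, -0.8876,  5.146 ]), 'width': np.float64(0.0344), 'grip_force': np.float64(25.0)}
```

Call:
{"method": "play_rows", "body": {
  "series": [
    [0,0,0,0,0,0],
    [0,0,0,0,0,0],
    [0,0,0,0,0,0]
  ],
  "fingers": 0.3
}}

```text
time: 15.15
ee_pos: [0.5694, 0.191, 0.1973]
eef_rot: [0.65, 0.76, 0.0, -0.0]
ft_force: [0.4, -0.7, -0.6]
width: 0.0503
grip_force: 0.0
```

Call:
{"method": "play_rows", "body": {
  "series": [
    [0,0,-0.2,0,0,0],
    [0,0,-0.5,0,0,0],
    [-0.2,0,-0.8,0,0,0],
    [-0.2,0,-1,0,0,0],
    [-0.2,0,-1,0,0,0]
  ],
  "fingers": 1
}}

```text
time: 15.65
ee_pos: [0.5754, 0.1606, 0.353]
eef_rot: [0.651, 0.759, 0.004, 0.002]
ft_force: [1.0, 0.1, 0.3]
width: 0.0844
grip_force: 0.0
```

Call:
{"method": "play_rows", "body": {
  "series": [
    [0,0,-0.24,0,0,0],
    [0,0,-0.24,0,0,0],
    [0,0,-0.24,0,0,0],
    [0,0,-0.24,0,0,0]
  ]
}}

```text
time: 16.05
ee_pos: [0.5738, 0.1614, 0.3823]
eef_rot: [0.65, 0.76, -0.0, -0.0]
ft_force: [-0.0, -0.7, -1.0]
width: 0.087
grip_force: 0.0
```

```bash
python3 - <<'E'
from h import *
s=status.read_state(); print(s['time'],s['ee_pos'].round(4))
im=pic('wrist','w5.png'); P=campose('wrist',s); 
for b in topface(im,P,'red'): print(*b)
A=R.from_quat(s['eef_rot']); 
print('well in tool',A.inv().apply(np.r_[np.array(topface(im,P,'red')[0][-1])/1000,.046]-s['ee_pos']))
go(.5698,.1912,.033,-81.1)
E
```

```text
16.05 [0.5738 0.1614 0.3823]
[261. 149.] t 176.0 rect [569.4 191.1] [32.9 42.2] 8.9 well [569.4 190.8]
[266. 248.] t 220.0 rect [593.9  77.7] [34.1 44.7] 88.9 well [594.6  82.5]
well in tool [0.0296833  0.00058675 0.33625613]
shift [0.2   0.006 1.238] turn [-0.003  0.    -0.001]
```

Call:
{"method": "play_rows", "body": {
  "series": [
    [0.1,0,0.2,0,0,0],
    [0.2,0,0.5,0,0,0],
    [0.2,0,0.8,0,0,0],
    [0.2,0,0.9,0,0,0],
    [0.2,0,0.9,0,0,0]
  ]
}}

```text
time: 16.6
ee_pos: [0.5688, 0.1904, 0.2461]
eef_rot: [0.65, 0.76, -0.002, -0.001]
ft_force: [-0.7, -0.2, 1.2]
width: 0.0871
grip_force: 0.0
```

Call:
{"method": "play_rows", "body": {
  "series": [
    [0,0,0.12,0,0,0],
    [0,0,0.24,0,0,0],
    [0,0,0.34,0,0,0],
    [0,0,0.34,0,0,0],
    [0,0,0.34,0,0,0]
  ],
  "fingers": 0.2
}}

```text
time: 17.1
ee_pos: [0.5701, 0.1911, 0.1988]
eef_rot: [0.651, 0.76, 0.001, 0.0]
ft_force: [-0.2, 0.2, 0.2]
width: 0.0567
grip_force: 0.0
```

Call:
{"method": "play_rows", "body": {
  "series": [
    [0,0,0,0,0,0],
    [0,0,0,0,0,0],
    [0,0,0,0,0,0],
    [0,0,0,0,0,0],
    [0,0,0,0,0,0]
  ],
  "fingers": -1,
  "squeeze": 35
}}

```text
time: 17.6
ee_pos: [0.5698, 0.1911, 0.1982]
eef_rot: [0.65, 0.76, 0.001, 0.0]
ft_force: [-1.1, -0.3, 4.8]
width: 0.0336
grip_force: 35.0
```

Call:
{"method": "play_rows", "body": {
  "series": [
    [0,0,-0.2,0,0,0],
    [0,0,-0.4,0,0,0],
    [0,0,-0.6,0,0,0],
    [0,0,-0.7,0,0,0],
    [0,0,-0.7,0,0,0]
  ]
}}

```text
time: 18.1
ee_pos: [0.57, 0.1912, 0.3044]
eef_rot: [0.65, 0.76, 0.002, 0.001]
ft_force: [0.7, 0.0, -1.9]
width: 0.034
grip_force: 35.0
```

```bash
python3 - <<'E'
from h import *
s=status.read_state(); print({k:np.round(s[k],4) for k in ('time','ee_pos','eef_rot','ft_force','width','grip_force')})
go(.597,.0566,.12,-92.3)
E
```

```text
{'time': np.float64(18.1), 'ee_pos': array([0.57  , 0.1912, 0.3044]), 'eef_rot': array([0.6504, 0.7596, 0.0018, 0.0009]), 'ft_force': array([ 0.653 ,  0.0414, -1.9011]), 'width': np.float64(0.034), 'grip_force': np.float64(34.9992)}
shift [-0.915  0.039  0.139] turn [ 0.007 -0.003  0.372]
```

Call:
{"method": "play_rows", "body": {
  "series": [
    [-0.2,0.01,0,0,0,0.1],
    [-0.45,0.02,0,0,0,0.2],
    [-0.7,0.03,0,0,0,0.3],
    [-0.9,0.039,0,0,0,0.372],
    [-0.915,0.039,0,0,0,0.372]
  ]
}}

```text
time: 18.6
ee_pos: [0.5966, 0.0509, 0.3003]
eef_rot: [0.724, 0.69, -0.002, 0.0]
ft_force: [-0.7, -0.4, -3.2]
width: 0.0339
grip_force: 35.0
```

Call:
{"method": "play_rows", "body": {
  "series": [
    [0,0,0.1,0,0,0],
    [0,0,0.2,0,0,0],
    [0,0,0.3,0,0,0],
    [0,0,0.3,0,0,0],
    [0,0,0.3,0,0,0]
  ]
}}

```text
time: 19.1
ee_pos: [0.5962, 0.0569, 0.2568]
eef_rot: [0.721, 0.693, -0.0, -0.0]
ft_force: [0.6, -0.2, -0.1]
width: 0.0338
grip_force: 35.0
```

```bash
python3 - <<'E'
from h import *
s=status.read_state(); print({k:np.round(s[k],4) for k in ('time','ee_pos','eef_rot','ft_force','width','grip_force')})
go(.597,.0566,.045,-92.3)
pic('wrist','w6.png')
E
```

```text
{'time': np.float64(19.1), 'ee_pos': array([0.5962, 0.0569, 0.2568]), 'eef_rot': array([ 7.208e-01,  6.932e-01, -2.000e-04, -4.000e-04]), 'ft_force': array([ 0.618 , -0.2309, -0.1149]), 'width': np.float64(0.0338), 'grip_force': np.float64(34.999)}
shift [-0.002  0.005  0.322] turn [-0.001 -0.001  0.002]
```

View pics/w6.png

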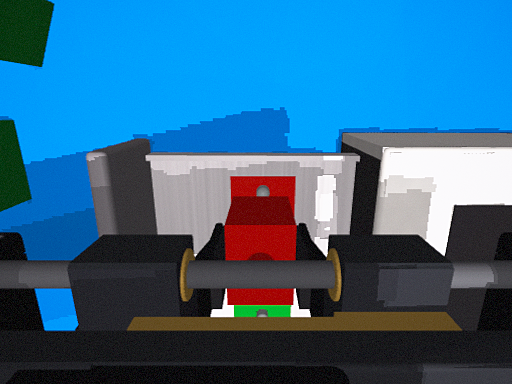

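The view shows red in hand, squarely over its seat, with the far stud at (262,190). Lower slowly.

Call:
{"method": "play_rows", "body": {
  "series": [
    [0,0.005,0.08,0,0,0],
    [0,0.005,0.15,0,0,0],
    [0,0.005,0.2,0,0,0],
    [0,0.005,0.22,0,0,0],
    [0,0.005,0.24,0,0,0]
  ]
}}

```text
time: 19.65
ee_pos: [0.5972, 0.0563, 0.2212]
eef_rot: [0.721, 0.693, 0.0, -0.0]
ft_force: [-0.8, 0.4, -2.2]
width: 0.0334
grip_force: 35.0
```

Call:
{"method": "play_rows", "body": {
  "series": [
    [0,0,0.02,0,0,0],
    [0,0,0.03,0,0,0],
    [0,0,0.04,0,0,0]
  ]
}}

```text
time: 19.95
ee_pos: [0.5973, 0.0563, 0.2156]
eef_rot: [0.721, 0.693, 0.0, 0.0]
ft_force: [0.2, -0.9, -1.7]
width: 0.0341
grip_force: 35.0
```

Call:
{"method": "play_rows", "body": {
  "series": [
    [0,0,0.01,0,0,0],
    [0,0,0.02,0,0,0],
    [0,0,0.03,0,0,0],
    [0,0,0.04,0,0,0],
    [0,0,0.045,0,0,0]
  ]
}}

```text
time: 20.45
ee_pos: [0.5973, 0.0564, 0.2092]
eef_rot: [0.721, 0.693, 0.0, 0.0]
ft_force: [-2.6, 0.2, 6.2]
width: 0.0343
grip_force: 3.5
```

Call:
{"method": "play_rows", "body": {
  "series": [
    [0,0,0.008,0,0,0],
    [0,0,0.016,0,0,0],
    [0,0,0.016,0,0,0]
  ]
}}

```text
time: 20.75
ee_pos: [0.5984, 0.0562, 0.2089]
eef_rot: [0.721, 0.693, 0.002, 0.001]
ft_force: [-3.5, -0.4, 16.8]
width: 0.0336
grip_force: 35.0
```

Call:
{"method": "play_rows", "body": {
  "series": [
    [0,0,-0.016,0,0,0],
    [0,0,-0.016,0,0,0],
    [0,0,-0.016,0,0,0]
  ],
  "fingers": 0
}}

```text
time: 21.05
ee_pos: [0.5972, 0.0563, 0.2086]
eef_rot: [0.721, 0.693, 0.0, 0.0]
ft_force: [0.1, -0.1, -0.4]
width: 0.0426
grip_force: 0.0
```

Call:
{"method": "play_rows", "body": {
  "series": [
    [0,0,-0.1,0,0,0],
    [0,0,-0.3,0,0,0],
    [0,0,-0.6,0,0,0],
    [0,0,-0.9,0,0,0],
    [0,0,-1,0,0,0]
  ]
}}

```text
time: 21.55
ee_pos: [0.5979, 0.0563, 0.3651]
eef_rot: [0.721, 0.693, 0.004, 0.002]
ft_force: [0.8, -0.7, 0.6]
width: 0.0432
grip_force: 0.0
```

```bash
python3 - <<'E'
from h import *
s=status.read_state(); print({k:np.round(s[k],4) for k in ('time','ee_pos','eef_rot','ft_force','width')})
go(.56,.275,.22,-92.3)
im=pic('top','t2.png'); P=campose('top')
for c in ('red','green','violet'):
    for b in blobs(im,P,c): print(c,*b)
E
```

```text
{'time': np.float64(21.55), 'ee_pos': array([0.5979, 0.0563, 0.3651]), 'eef_rot': array([0.7212, 0.6927, 0.0035, 0.0022]), 'ft_force': array([ 0.8239, -0.7482,  0.6041]), 'width': np.float64(0.0432)}
shift [ 1.447 -0.31  -0.122] turn [ 0.015 -0.004 -0.   ]
red [340. 297.] [ 287.  -202.4] [23.  96.5] 38.6 383
green [279. 173.] [588.7 -54. ] [43.7 42.7] 0.2 277
green [484. 186.] [ 558.  -560.1] [87.7 54.9] 41.9 406
green [179. 234.] [435.9 191.1] [44.9 31.6] 64.3 227
green [149. 232.] [439.2 264.5] [28.5 20.5] 46.7 105
violet [300. 174.] [ 586.4 -109.1] [42.6 43.9] 89.7 276
violet [130. 188.] [548.  318.7] [42.8 44.9] 32.8 282
```

Call:
{"method": "play_rows", "body": {
  "series": [
    [0.2,-0.25,-0.05,0,0,0],
    [0.4,-0.55,-0.1,0,0,0],
    [0.55,-0.8,-0.16,0,0,0],
    [0.6,-1,-0.16,0,0,0],
    [0.6,-1,-0.16,0,0,0]
  ],
  "fingers": 1
}}

```text
time: 22.1
ee_pos: [0.4477, 0.1542, 0.3831]
eef_rot: [0.72, 0.694, 0.0, -0.0]
ft_force: [-0.3, -1.0, -0.7]
width: 0.0758
grip_force: 0.0
```

Call:
{"method": "play_rows", "body": {
  "series": [
    [0.076,-0.2,0,0,0,0.25],
    [0.076,-0.2,0,0,0,0.5],
    [0.076,-0.2,0,0,0,0.763],
    [0.076,-0.2,0,0,0,0.763],
    [0.076,-0.2,0,0,0,0.763]
  ]
}}

```text
time: 22.6
ee_pos: [0.4216, 0.1644, 0.3825]
eef_rot: [0.843, 0.537, 0.0, -0.0]
ft_force: [-0.6, 0.8, 0.3]
width: 0.0866
grip_force: 0.0
```

Call:
{"method": "play_rows", "body": {
  "series": [
    [0,0,0,0,0,0],
    [0,0,0,0,0,0]
  ]
}}

```text
time: 22.8
ee_pos: [0.4215, 0.1647, 0.3826]
eef_rot: [0.844, 0.537, 0.0, -0.0]
ft_force: [-0.1, -0.1, 0.0]
width: 0.0869
grip_force: 0.0
```

```bash
python3 - <<'E'
from h import *
s=status.read_state(); print({k:np.round(s[k],4) for k in ('time','ee_pos','eef_rot')})
im=pic('wrist','w7.png'); P=campose('wrist',s)
for c in ('red','green','violet'):
    for b in topface(im,P,c): print(c,*b)
go(.434,.192,.033,-115.2)
E
```

```text
{'time': np.float64(22.8), 'ee_pos': array([0.4215, 0.1647, 0.3826]), 'eef_rot': array([ 8.438e-01,  5.366e-01,  2.000e-04, -0.000e+00])}
red [455. 201.] t 181.0 rect [604.7  48.3] [45.9 35.4] 87.6 well [604.9  48.4]
green [232.  77.] t 162.0 rect [439.6 268.2] [27.4 21.3] 44.6 well [439.5 268.5]
green [266. 134.] t 176.0 rect [444.4 203.3] [14.4 24. ] 64.9 well None
green [258. 244.] t 141.0 rect [380.6  93.4] [58.  51.4] 88.1 well [380.4  89. ]
shift [ 0.2   -0.002  1.241] turn [ 0.    -0.001  0.003]
```

```bash
python3 - <<'E'
from h import *
im=cv2.imread('pics/w7.png'); P=campose('wrist'); c=im[90:200,200:320]
h=cv2.cvtColor(c,cv2.COLOR_BGR2HSV)
for t in (60,90,110,130):
    m=(cv2.inRange(h,(45,100,t),(80,255,255))>0).astype(np.uint8)
    cs=max(cv2.findContours(m,cv2.RETR_EXTERNAL,cv2.CHAIN_APPROX_NONE)[0],key=cv2.contourArea)[:,0]+[200,90]
    a=cv2.minAreaRect((px2w(P,cs,.046)[:,:2]*1000).astype(np.float32)); print(t,np.round(a[0],1),np.round(a[1],1),round(a[2],1))
cv2.imwrite('pics/w7c.png',cv2.resize(c,None,fx=4,fy=4))
E
```

```text
60 [435. 193.] [45.3 33.2] 64.9
90 [434.8 192.5] [44.3 33.2] 64.9
110 [434.6 192.1] [43.3 33.2] 64.9
130 [436.7 196.5] [33.5 32.9] 64.9
```

View pics/w7c.png

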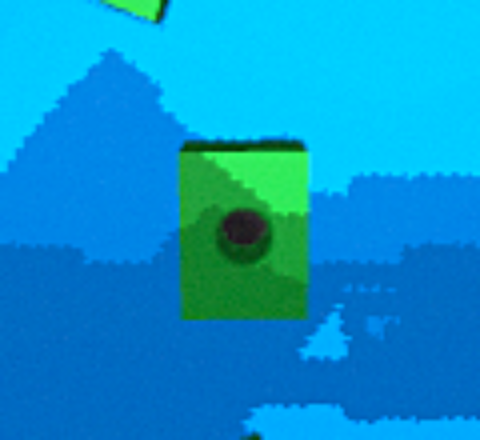

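The crop shows the middle green's top face squarely aligned, with its well at crop (243,235). Grasp it.

Call:
{"method": "play_rows", "body": {
  "series": [
    [0.203,0,0.2,0,0,0],
    [0.203,0,0.45,0,0,0],
    [0.203,0,0.7,0,0,0],
    [0.203,0,0.9,0,0,0],
    [0.203,0,0.9,0,0,0]
  ]
}}

```text
time: 23.35
ee_pos: [0.433, 0.1916, 0.2443]
eef_rot: [0.844, 0.536, -0.003, -0.0]
ft_force: [-0.6, -0.4, 0.7]
width: 0.0868
grip_force: 0.0
```

Call:
{"method": "play_rows", "body": {
  "series": [
    [0,0,0.12,0,0,0],
    [0,0,0.24,0,0,0],
    [0,0,0.34,0,0,0],
    [0,0,0.34,0,0,0],
    [0,0,0.34,0,0,0]
  ],
  "fingers": 0.2
}}

```text
time: 23.85
ee_pos: [0.435, 0.1927, 0.1982]
eef_rot: [0.844, 0.536, 0.001, 0.0]
ft_force: [-0.5, -0.6, 0.7]
width: 0.0565
grip_force: 0.0
```

Call:
{"method": "play_rows", "body": {
  "series": [
    [0,0,0,0,0,0],
    [0,0,0,0,0,0],
    [0,0,0,0,0,0],
    [0,0,0,0,0,0],
    [0,0,0,0,0,0]
  ],
  "fingers": -1,
  "squeeze": 35
}}

```text
time: 24.35
ee_pos: [0.4346, 0.1925, 0.1974]
eef_rot: [0.844, 0.536, 0.001, 0.0]
ft_force: [-1.2, -0.7, 6.6]
width: 0.0337
grip_force: 35.0
```

Call:
{"method": "play_rows", "body": {
  "series": [
    [0,0,-0.2,0,0,0],
    [0,0,-0.4,0,0,0],
    [0,0,-0.6,0,0,0],
    [0,0,-0.7,0,0,0],
    [0,0,-0.7,0,0,0]
  ]
}}

```text
time: 24.85
ee_pos: [0.4349, 0.1927, 0.3038]
eef_rot: [0.844, 0.536, 0.002, 0.0]
ft_force: [-0.1, 0.4, -1.9]
width: 0.0337
grip_force: 35.0
```

```bash
python3 - <<'E'
from h import *
s=status.read_state(); print({k:np.round(s[k],4) for k in ('time','ee_pos','eef_rot','ft_force','width','grip_force')})
go(.5925,-.0553,.14,-92.3)
E
```

```text
{'time': np.float64(24.85), 'ee_pos': array([0.4349, 0.1927, 0.3038]), 'eef_rot': array([8.443e-01, 5.359e-01, 2.300e-03, 2.000e-04]), 'ft_force': array([-0.1098,  0.3683, -1.8827]), 'width': np.float64(0.0337), 'grip_force': np.float64(34.9856)}
shift [-1.049  1.655  0.003] turn [ 0.007 -0.006 -0.763]
```

Call:
{"method": "play_rows", "body": {
  "series": [
    [-0.15,0.24,0,0,0,-0.2],
    [-0.3,0.48,0,0,0,-0.4],
    [-0.45,0.72,0,0,0,-0.6],
    [-0.6,0.95,0,0,0,-0.763],
    [-0.6,0.95,0,0,0,-0.763]
  ]
}}

```text
time: 25.35
ee_pos: [0.5265, 0.0445, 0.3001]
eef_rot: [0.723, 0.691, -0.001, 0.001]
ft_force: [0.6, -0.0, -1.0]
width: 0.0334
grip_force: 35.0
```

```bash
python3 - <<'E'
from h import *
go(.5927,-.0555,.14,-92.3)
E
```

```text
shift [-0.646  0.471 -0.021] turn [-0.001  0.004 -0.009]
```

Call:
{"method": "play_rows", "body": {
  "series": [
    [-0.2,0.15,0,0,0,0],
    [-0.4,0.3,0,0,0,0],
    [-0.6,0.44,0,0,0,0],
    [-0.64,0.47,0,0,0,0],
    [-0.64,0.47,0,0,0,0]
  ]
}}

```text
time: 25.85
ee_pos: [0.5915, -0.0494, 0.3001]
eef_rot: [0.722, 0.692, -0.001, -0.001]
ft_force: [0.5, 0.8, -2.1]
width: 0.0335
grip_force: 35.0
```

Call:
{"method": "play_rows", "body": {
  "series": [
    [0,0,0.1,0,0,0],
    [0,0,0.2,0,0,0],
    [0,0,0.3,0,0,0],
    [0,0,0.3,0,0,0],
    [0,0,0.3,0,0,0]
  ]
}}

```text
time: 26.35
ee_pos: [0.5914, -0.0481, 0.2562]
eef_rot: [0.721, 0.693, -0.0, -0.0]
ft_force: [0.2, 0.5, -0.7]
width: 0.0336
grip_force: 35.0
```

```bash
python3 - <<'E'
from h import *
s=status.read_state(); print({k:np.round(s[k],4) for k in ('time','ee_pos','eef_rot','ft_force','width','grip_force')})
go(.5927,-.0555,.045,-92.3)
pic('wrist','w8.png')
E
```

```text
{'time': np.float64(26.35), 'ee_pos': array([ 0.5914, -0.0481,  0.2562]), 'eef_rot': array([ 7.21e-01,  6.93e-01, -1.00e-04, -4.00e-04]), 'ft_force': array([ 0.1994,  0.5294, -0.6908]), 'width': np.float64(0.0336), 'grip_force': np.float64(34.9855)}
shift [-0.049  0.011  0.318] turn [-0.001 -0.001  0.001]
```

View pics/w8.png

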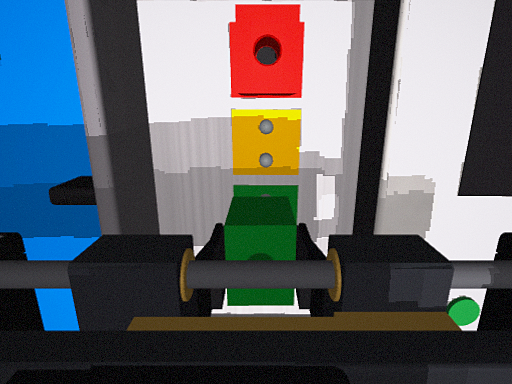

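Red sits flush at (267,50), and the green block hangs over its own seat. Correct by 7 mm in y and lower.

Call:
{"method": "play_rows", "body": {
  "series": [
    [-0.049,0.011,0,0,0,0],
    [-0.049,0.011,0.08,0,0,0],
    [-0.049,0.011,0.15,0,0,0],
    [-0.049,0.011,0.2,0,0,0],
    [-0.049,0.011,0.2,0,0,0]
  ]
}}

```text
time: 26.9
ee_pos: [0.5924, -0.0557, 0.2249]
eef_rot: [0.721, 0.693, -0.001, -0.001]
ft_force: [0.4, 0.6, -0.9]
width: 0.0338
grip_force: 35.0
```

```bash
python3 - <<'E'
from h import *
s=status.read_state(); print({k:np.round(s[k],4) for k in ('time','ee_pos','eef_rot','ft_force','width','grip_force')})
go(.5927,-.0555,.045,-92.3)
E
```

```text
{'time': np.float64(26.9), 'ee_pos': array([ 0.5924, -0.0557,  0.2249]), 'eef_rot': array([ 7.211e-01,  6.928e-01, -6.000e-04, -1.000e-03]), 'ft_force': array([ 0.4232,  0.5819, -0.8909]), 'width': np.float64(0.0338), 'grip_force': np.float64(34.9856)}
shift [0.001 0.002 0.11 ] turn [-0.004 -0.001  0.   ]
```

Call:
{"method": "play_rows", "body": {
  "series": [
    [0,0,0.02,0,0,0],
    [0,0,0.035,0,0,0],
    [0,0,0.05,0,0,0],
    [0,0,0.06,0,0,0],
    [0,0,0.06,0,0,0]
  ]
}}

```text
time: 27.4
ee_pos: [0.593, -0.0558, 0.2177]
eef_rot: [0.721, 0.693, 0.0, 0.0]
ft_force: [0.6, -0.6, -1.2]
width: 0.0342
grip_force: 35.0
```

Call:
{"method": "play_rows", "body": {
  "series": [
    [0,0,0.012,0,0,0],
    [0,0,0.024,0,0,0],
    [0,0,0.036,0,0,0],
    [0,0,0.046,0,0,0],
    [0,0,0.052,0,0,0]
  ]
}}

```text
time: 27.9
ee_pos: [0.5934, -0.0559, 0.2102]
eef_rot: [0.721, 0.693, 0.001, 0.001]
ft_force: [3.4, -0.2, 0.7]
width: 0.0334
grip_force: 35.0
```

Call:
{"method": "play_rows", "body": {
  "series": [
    [0,0,0.01,0,0,0],
    [0,0,0.02,0,0,0],
    [0,0,0.03,0,0,0],
    [0,0,0.03,0,0,0]
  ]
}}

```text
time: 28.3
ee_pos: [0.5947, -0.056, 0.2093]
eef_rot: [0.721, 0.693, 0.002, 0.002]
ft_force: [-2.7, -0.3, 27.2]
width: 0.0332
grip_force: 35.0
```

Call:
{"method": "play_rows", "body": {
  "series": [
    [0,0,-0.03,0,0,0],
    [0,0,-0.03,0,0,0],
    [0,0,-0.03,0,0,0]
  ],
  "fingers": 0
}}

```text
time: 28.6
ee_pos: [0.5924, -0.0558, 0.2093]
eef_rot: [0.721, 0.693, -0.0, -0.001]
ft_force: [-0.3, 0.7, -0.1]
width: 0.0425
grip_force: 0.0
```

Call:
{"method": "play_rows", "body": {
  "series": [
    [0,0,-0.1,0,0,0],
    [0,0,-0.3,0,0,0],
    [0,0,-0.6,0,0,0],
    [0,0,-0.9,0,0,0],
    [0,0,-1,0,0,0]
  ]
}}

```text
time: 29.1
ee_pos: [0.5935, -0.056, 0.3658]
eef_rot: [0.721, 0.693, 0.003, 0.002]
ft_force: [1.1, -0.1, 0.9]
width: 0.0434
grip_force: 0.0
```

Call:
{"method": "play_rows", "body": {
  "series": [
    [0.3,0,-0.16,0,0,0],
    [0.6,0,-0.16,0,0,0],
    [0.9,0,-0.16,0,0,0],
    [1,0,-0.16,0,0,0],
    [1,0,-0.16,0,0,0]
  ],
  "fingers": 1
}}

```text
time: 29.6
ee_pos: [0.5983, 0.0972, 0.3838]
eef_rot: [0.719, 0.695, 0.0, -0.001]
ft_force: [0.7, -0.9, 1.0]
width: 0.0756
grip_force: 0.0
```

Call:
{"method": "play_rows", "body": {
  "series": [
    [0.3,0,0,0,0,0],
    [0.6,0,0,0,0,0],
    [0.9,0,0,0,0,0],
    [1,0,0,0,0,0],
    [1,0,0,0,0,0]
  ]
}}

```text
time: 30.1
ee_pos: [0.6046, 0.2453, 0.3835]
eef_rot: [0.72, 0.694, -0.0, -0.0]
ft_force: [0.4, -0.6, 0.4]
width: 0.0869
grip_force: 0.0
```

```bash
python3 - <<'E'
from h import *
s=status.read_state(); print({k:np.round(s[k],4) for k in ('time','ee_pos','eef_rot','joint_positions')})
im=pic('wrist','w9.png'); P=campose('wrist',s)
for b in topface(im,P,'violet'): print(*b)
go(.566,.297,.22,-58.1)
E
```

```text
{'time': np.float64(30.1), 'ee_pos': array([0.6046, 0.2453, 0.3835]), 'eef_rot': array([ 7.202e-01,  6.938e-01, -1.000e-04, -4.000e-04]), 'joint_positions': array([-0.3578,  0.4069, -0.1316,  1.4059,  0.0528,  1.3327, -0.5286])}
[203. 104.] t 168.0 rect [550.  323.5] [34.5 43.7] 31.8 well [549.9 323.4]
shift [ 0.349 -0.275  0.001] turn [-1.00e-03  1.00e-03 -1.14e+00]
```

Call:
{"method": "play_rows", "body": {
  "series": [
    [0.349,-0.275,0,0,0,-0.25],
    [0.349,-0.275,0,0,0,-0.5],
    [0.349,-0.275,0,0,0,-0.75],
    [0.349,-0.275,0,0,0,-1],
    [0.349,-0.275,0,0,0,-1]
  ]
}}

```text
time: 30.65
ee_pos: [0.5668, 0.2949, 0.3842]
eef_rot: [0.518, 0.855, -0.0, 0.001]
ft_force: [-0.9, -0.4, -0.2]
width: 0.0871
grip_force: 0.0
```

Call:
{"method": "play_rows", "body": {
  "series": [
    [0,0,0,0,0,-0.14],
    [0,0,0,0,0,-0.14],
    [0,0,0,0,0,-0.14],
    [0,0,0,0,0,-0.14]
  ]
}}

```text
time: 31.05
ee_pos: [0.5661, 0.2971, 0.3841]
eef_rot: [0.487, 0.873, 0.0, 0.0]
ft_force: [-0.7, -0.0, -0.4]
width: 0.0869
grip_force: 0.0
```

```bash
python3 - <<'E'
from h import *
s=status.read_state(); print({k:np.round(s[k],4) for k in ('time','ee_pos','eef_rot','joint_positions')})
im=pic('wrist','w10.png'); P=campose('wrist',s)
for b in topface(im,P,'violet'): print(*b)
go(.550,.3235,.033,-58.2)
E
```

```text
{'time': np.float64(31.05), 'ee_pos': array([0.5661, 0.2971, 0.3841]), 'eef_rot': array([4.872e-01, 8.733e-01, 2.000e-04, 3.000e-04]), 'joint_positions': array([-0.3673,  0.3862, -0.2475,  1.4391,  0.0955,  1.3274, -0.0671])}
[261. 135.] t 171.0 rect [543. 335.] [33.5 15.5] 31.7 well [546.  330.2]
shift [0.204 0.    1.251] turn [ 0.001  0.    -0.002]
```

Call:
{"method": "play_rows", "body": {
  "series": [
    [0.204,0,0.2,0,0,0],
    [0.204,0,0.45,0,0,0],
    [0.204,0,0.7,0,0,0],
    [0.204,0,0.9,0,0,0],
    [0.204,0,0.9,0,0,0]
  ]
}}

```text
time: 31.6
ee_pos: [0.5484, 0.3228, 0.2446]
eef_rot: [0.486, 0.874, -0.003, -0.002]
ft_force: [-0.6, -0.6, -0.5]
width: 0.0868
grip_force: 0.0
```

Call:
{"method": "play_rows", "body": {
  "series": [
    [0,0,0.12,0,0,0],
    [0,0,0.24,0,0,0],
    [0,0,0.35,0,0,0],
    [0,0,0.35,0,0,0],
    [0,0,0.35,0,0,0]
  ],
  "fingers": 0.2
}}

```text
time: 32.1
ee_pos: [0.5501, 0.324, 0.1975]
eef_rot: [0.486, 0.874, 0.001, 0.0]
ft_force: [-0.3, 0.2, 0.5]
width: 0.0569
grip_force: 0.0
```

Call:
{"method": "play_rows", "body": {
  "series": [
    [0,0,0,0,0,0],
    [0,0,0,0,0,0],
    [0,0,0,0,0,0],
    [0,0,0,0,0,0],
    [0,0,0,0,0,0]
  ],
  "fingers": -1,
  "squeeze": 35
}}

```text
time: 32.6
ee_pos: [0.55, 0.324, 0.1972]
eef_rot: [0.486, 0.874, 0.001, 0.0]
ft_force: [-0.2, 0.2, 5.1]
width: 0.0336
grip_force: 35.0
```

Call:
{"method": "play_rows", "body": {
  "series": [
    [0,0,-0.2,0,0,0],
    [0,0,-0.4,0,0,0],
    [0,0,-0.6,0,0,0],
    [0,0,-0.8,0,0,0],
    [0,0,-0.8,0,0,0]
  ]
}}

```text
time: 33.1
ee_pos: [0.5504, 0.3245, 0.3211]
eef_rot: [0.486, 0.874, 0.003, 0.002]
ft_force: [0.2, -0.1, -0.5]
width: 0.0339
grip_force: 35.0
```

```bash
python3 - <<'E'
from h import *
s=status.read_state(); print({k:np.round(s[k],4) for k in ('time','ee_pos','eef_rot','ft_force','width','grip_force')})
go(.590,-.1115,.153,-92.3)
E
```

```text
{'time': np.float64(33.1), 'ee_pos': array([0.5504, 0.3245, 0.3211]), 'eef_rot': array([0.4856, 0.8742, 0.0032, 0.0017]), 'ft_force': array([ 0.174 , -0.1489, -0.517 ]), 'width': np.float64(0.0339), 'grip_force': np.float64(34.9992)}
shift [-2.607 -1.312  0.021] turn [ 0.014 -0.004  1.14 ]
```

Call:
{"method": "play_rows", "body": {
  "series": [
    [-0.22,-0.11,0,0,0,0.25],
    [-0.44,-0.22,0,0,0,0.5],
    [-0.66,-0.33,0,0,0,0.75],
    [-0.87,-0.44,0,0,0,1],
    [-0.87,-0.44,0,0,0,1]
  ]
}}

```text
time: 33.6
ee_pos: [0.5635, 0.1719, 0.3155]
eef_rot: [0.7, 0.715, -0.001, 0.001]
ft_force: [1.0, 0.1, -0.6]
width: 0.0337
grip_force: 35.0
```

```bash
python3 - <<'E'
from h import *
go(.5905,-.1115,.153,-92.3)
E
```

```text
shift [-1.893e+00  1.400e-01 -1.000e-03] turn [-0.001  0.006  0.117]
```

Call:
{"method": "play_rows", "body": {
  "series": [
    [-0.25,0.02,0,0,0,0.14],
    [-0.5,0.04,0,0,0,0.14],
    [-0.75,0.06,0,0,0,0.14],
    [-0.95,0.07,0,0,0,0.14],
    [-0.95,0.07,0,0,0,0.14]
  ]
}}

```text
time: 34.1
ee_pos: [0.5779, 0.0309, 0.3155]
eef_rot: [0.723, 0.691, -0.001, 0.001]
ft_force: [-0.1, 0.6, -1.3]
width: 0.0336
grip_force: 35.0
```

Call:
{"method": "play_rows", "body": {
  "series": [
    [-0.25,0,0,0,0,0],
    [-0.5,0,0,0,0,0],
    [-0.75,0,0,0,0,0],
    [-0.91,0,0,0,0,0],
    [-0.91,0,0,0,0,0]
  ]
}}

```text
time: 34.6
ee_pos: [0.5717, -0.104, 0.3156]
eef_rot: [0.723, 0.691, -0.001, 0.0]
ft_force: [0.5, 0.4, -1.0]
width: 0.0339
grip_force: 35.0
```

Call:
{"method": "play_rows", "body": {
  "series": [
    [0,0,0.15,0,0,0],
    [0,0,0.3,0,0,0],
    [0,0,0.4,0,0,0],
    [0,0,0.4,0,0,0],
    [0,0,0.4,0,0,0]
  ]
}}

```text
time: 35.1
ee_pos: [0.5726, -0.0997, 0.2566]
eef_rot: [0.721, 0.693, 0.0, -0.0]
ft_force: [0.3, 0.0, -0.3]
width: 0.034
grip_force: 35.0
```

```bash
python3 - <<'E'
from h import *
s=status.read_state(); print({k:np.round(s[k],4) for k in ('time','ee_pos','eef_rot','ft_force','width','grip_force')})
go(.5903,-.1115,.0455,-92.3)
E
```

```text
{'time': np.float64(35.1), 'ee_pos': array([ 0.5726, -0.0997,  0.2566]), 'eef_rot': array([ 7.208e-01,  6.931e-01,  3.000e-04, -1.000e-04]), 'ft_force': array([ 0.3268,  0.0402, -0.3095]), 'width': np.float64(0.034), 'grip_force': np.float64(34.9993)}
shift [-0.074  0.121  0.318] turn [ 0.001 -0.001  0.002]
```

Call:
{"method": "play_rows", "body": {
  "series": [
    [-0.074,0.121,0,0,0,0],
    [-0.074,0.121,0,0,0,0],
    [-0.074,0.121,0.08,0,0,0],
    [-0.074,0.121,0.15,0,0,0],
    [-0.074,0.121,0.2,0,0,0]
  ]
}}

```text
time: 35.6
ee_pos: [0.5894, -0.1116, 0.225]
eef_rot: [0.721, 0.693, -0.0, -0.001]
ft_force: [-0.7, 0.2, -1.1]
width: 0.0341
grip_force: 35.0
```

Call:
{"method": "play_rows", "body": {
  "series": [
    [0,0,0,0,0,0],
    [0,0,0,0,0,0]
  ]
}}

```text
time: 35.8
ee_pos: [0.59, -0.1119, 0.2262]
eef_rot: [0.721, 0.693, 0.0, -0.0]
ft_force: [0.6, -0.3, -1.6]
width: 0.0339
grip_force: 35.0
```

```bash
python3 - <<'E'
from h import *
s=status.read_state(); print({k:np.round(s[k],4) for k in ('time','ee_pos','eef_rot','ft_force','width','grip_force')})
go(.5903,-.1115,.0455,-92.3)
pic('wrist','w11.png')
E
```

```text
{'time': np.float64(35.8), 'ee_pos': array([ 0.59  , -0.1119,  0.2262]), 'eef_rot': array([ 7.211e-01,  6.928e-01,  2.000e-04, -2.000e-04]), 'ft_force': array([ 0.5558, -0.3384, -1.5789]), 'width': np.float64(0.0339), 'grip_force': np.float64(34.9993)}
shift [0.003 0.002 0.115] turn [ 0.    -0.001  0.   ]
```

View pics/w11.png

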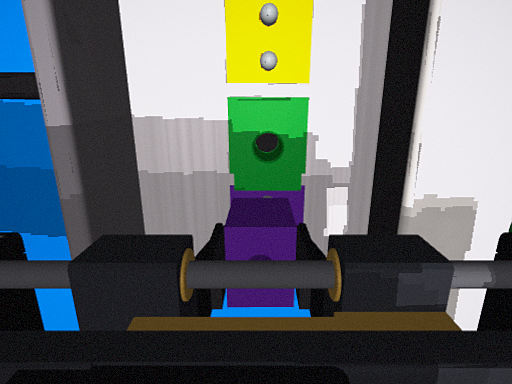

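Green is seated and violet is aligned over its seat. Lower and press.

Call:
{"method": "play_rows", "body": {
  "series": [
    [0,0,0.02,0,0,0],
    [0,0,0.035,0,0,0],
    [0,0,0.05,0,0,0],
    [0,0,0.06,0,0,0],
    [0,0,0.06,0,0,0]
  ]
}}

```text
time: 36.35
ee_pos: [0.5908, -0.1121, 0.2181]
eef_rot: [0.721, 0.693, 0.001, 0.001]
ft_force: [2.8, -0.1, 1.3]
width: 0.0336
grip_force: 35.0
```

Call:
{"method": "play_rows", "body": {
  "series": [
    [0,0,0.012,0,0,0],
    [0,0,0.024,0,0,0],
    [0,0,0.036,0,0,0],
    [0,0,0.046,0,0,0],
    [0,0,0.054,0,0,0]
  ]
}}

```text
time: 36.85
ee_pos: [0.5905, -0.1117, 0.2095]
eef_rot: [0.721, 0.693, 0.001, 0.0]
ft_force: [4.3, 1.6, 2.7]
width: 0.0336
grip_force: 35.0
```

Call:
{"method": "play_rows", "body": {
  "series": [
    [0,0,0.01,0,0,0],
    [0,0,0.02,0,0,0],
    [0,0,0.028,0,0,0],
    [0,0,0.028,0,0,0]
  ]
}}

```text
time: 37.25
ee_pos: [0.5917, -0.1117, 0.2091]
eef_rot: [0.721, 0.693, 0.002, 0.002]
ft_force: [-2.9, 4.5, 31.4]
width: 0.0336
grip_force: 35.0
```

Call:
{"method": "play_rows", "body": {
  "series": [
    [0,0,-0.028,0,0,0],
    [0,0,-0.028,0,0,0],
    [0,0,-0.028,0,0,0]
  ],
  "fingers": 0
}}

```text
time: 37.55
ee_pos: [0.5892, -0.1124, 0.2083]
eef_rot: [0.721, 0.693, -0.001, -0.001]
ft_force: [0.2, 0.1, -0.1]
width: 0.0421
grip_force: 0.0
```

Call:
{"method": "play_rows", "body": {
  "series": [
    [0,0,-0.1,0,0,0],
    [0,0,-0.3,0,0,0],
    [0,0,-0.6,0,0,0],
    [0,0,-0.9,0,0,0],
    [0,0,-1,0,0,0]
  ]
}}

```text
time: 38.05
ee_pos: [0.5905, -0.1126, 0.3651]
eef_rot: [0.721, 0.693, 0.002, 0.003]
ft_force: [0.5, 0.5, 0.3]
width: 0.0433
grip_force: 0.0
```

Call:
{"method": "play_rows", "body": {
  "series": [
    [-0.2,0,-0.3,0,0,0],
    [-0.2,0,-0.3,0,0,0],
    [-0.2,0,-0.3,0,0,0],
    [-0.2,0,-0.3,0,0,0],
    [-0.2,0,-0.3,0,0,0]
  ]
}}

```text
time: 38.55
ee_pos: [0.5886, -0.1413, 0.4028]
eef_rot: [0.721, 0.693, -0.0, -0.001]
ft_force: [-0.1, 0.3, -1.0]
width: 0.0433
grip_force: 0.0
```

```bash
python3 - <<'E'
from h import *
s=status.read_state(); print({k:np.round(s[k],4) for k in ('time','ee_pos','eef_rot','joint_positions')})
im=pic('wrist','w12.png'); P=campose('wrist',s)
for c in ('red','green','violet'):
  for b in topface(im,P,c,.058): print(c,*b)
E
```

```text
{'time': np.float64(38.55), 'ee_pos': array([ 0.5886, -0.1413,  0.4028]), 'eef_rot': array([ 7.208e-01,  6.932e-01, -3.000e-04, -1.100e-03]), 'joint_positions': array([ 0.1143,  0.2878,  0.0569,  1.5229, -0.0174,  1.3335,  0.1339])}
red [284.   5.] t 138.0 rect [616.7  24.6] [8.5 5.7] 88.9 well None
red [ 28. 226.] t 175.0 rect [ 314.9 -193.3] [21.3 88. ] 37.8 well [ 300.2 -164.8]
green [264.  93.] t 152.0 rect [594.8 -55.4] [42.1 43.3] 87.7 well [594.6 -55.8]
violet [264. 138.] t 126.0 rect [ 593.1 -102.1] [33.  43.2] 87.8 well [ 592.6 -111.2]
```

View pics/w12.png

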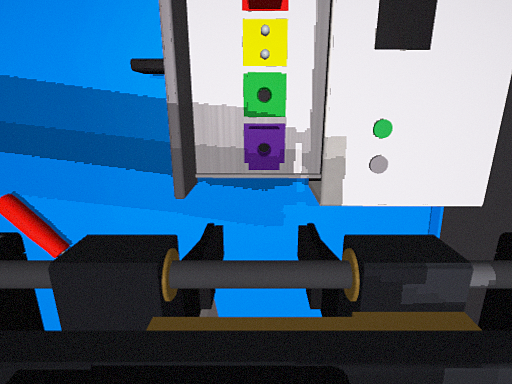

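All three blocks sit in their seats: green (264,94), violet (264,150), red at the top edge (266,4). Now the rod.

Call:
{"method": "play_rows", "body": {
  "series": [
    [-0.25,-0.1,0,0,0,0],
    [-0.5,-0.2,0,0,0,0],
    [-0.75,-0.3,0,0,0,0],
    [-1,-0.4,0,0,0,0],
    [-1,-0.4,0,0,0,0]
  ],
  "fingers": 1
}}

```text
time: 39.1
ee_pos: [0.5196, -0.2952, 0.4036]
eef_rot: [0.724, 0.69, -0.001, 0.0]
ft_force: [-1.1, 0.3, -0.1]
width: 0.0755
grip_force: 0.0
```

Call:
{"method": "play_rows", "body": {
  "series": [
    [-0.25,-0.1,0,0,0,0],
    [-0.5,-0.2,0,0,0,0],
    [-0.58,-0.26,0,0,0,0],
    [-0.58,-0.26,0,0,0,0],
    [-0.58,-0.26,0,0,0,0]
  ]
}}

```text
time: 39.6
ee_pos: [0.4812, -0.3737, 0.4037]
eef_rot: [0.721, 0.693, 0.001, -0.0]
ft_force: [-0.1, 0.1, -0.2]
width: 0.0868
grip_force: 0.0
```

```bash
python3 - <<'E'
from h import *
s=status.read_state(); print({k:np.round(s[k],4) for k in ('time','ee_pos','eef_rot','joint_positions')})
im=pic('wrist','w13.png'); P=campose('wrist',s)
find('wrist',['rod','stand_mouth'])
h=cv2.cvtColor(im,cv2.COLOR_BGR2HSV); m=cv2.inRange(h,(6,130,60),(20,255,255))
n,l,st,ce=cv2.connectedComponentsWithStats(m)
for i in range(1,n):
    if st[i,4]>100: print(st[i],ce[i].round(1))
cv2.imwrite('pics/w13c.png',cv2.resize(im[60:240,170:350],None,fx=3,fy=3))
E
```

```text
{'time': np.float64(39.6), 'ee_pos': array([ 0.4812, -0.3737,  0.4037]), 'eef_rot': array([ 7.207e-01,  6.932e-01,  7.000e-04, -5.000e-04]), 'joint_positions': array([ 0.4247,  0.2959,  0.2002,  1.5184, -0.0613,  1.3339,  0.592 ])}
wrist rod [ 0.486 -0.355  0.11 ] 0.8
[250 154  27  33 641] [262.8 170.1]
[ 81 248  30  54 703] [ 91.9 275. ]
[410 248  31  54 643] [427.6 274.4]
[ 235  312  277   19 3879] [383.1 322.4]
```

View pics/w13c.png

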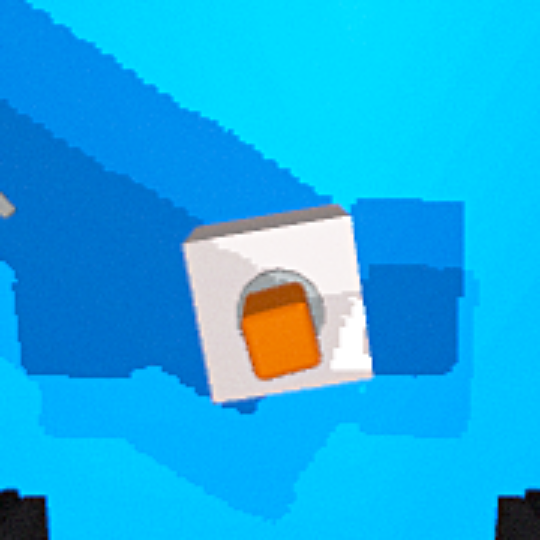

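```bash
python3 - <<'E'
from h import *
im=cv2.imread('pics/w13.png'); P=campose('wrist'); h=cv2.cvtColor(im,cv2.COLOR_BGR2HSV)
m=cv2.inRange(h,(6,130,60),(20,255,255)); m[:145]=0;m[195:]=0
v=h[...,2][m>0]; t,_=cv2.threshold(v.reshape(-1,1),0,255,cv2.THRESH_OTSU); print(t)
for tt in (t,190,210):
    f=((m>0)&(h[...,2]>tt)).astype(np.uint8)
    cs=max(cv2.findContours(f,cv2.RETR_EXTERNAL,cv2.CHAIN_APPROX_NONE)[0],key=cv2.contourArea)[:,0]
    a=cv2.minAreaRect((px2w(P,cs,.110)[:,:2]*1000).astype(np.float32)); print(tt,np.round(a[0],1),np.round(a[1],1),round(a[2],1))
w=cv2.inRange(h,(0,0,110),(180,70,255)); w[:125]=0;w[200:]=0;w[:,:225]=0;w[:,300:]=0
cs=cv2.convexHull(max(cv2.findContours(w,cv2.RETR_EXTERNAL,cv2.CHAIN_APPROX_NONE)[0],key=cv2.contourArea))[:,0]
a=cv2.minAreaRect((px2w(P,cs,.060)[:,:2]*1000).astype(np.float32)); print('stand',np.round(a[0],1),np.round(a[1],1),round(a[2],1))
E
```

```text
197.0
197.0 [ 484.8 -359.3] [20.6 20.9] 13.2
190 [ 484.6 -359.3] [21.1 21.1] 13.3
210 [ 484.8 -359.3] [20.3 20.6] 12.4
stand [ 484.5 -357.2] [60.3 65. ] 7.3
```

```bash
python3 - <<'E'
from h import *
s=status.read_state();print(s['ee_pos'])
go(.4847,-.3593,.089,-77.2)
E
```

```text
[ 0.48159653 -0.37324483  0.4039907 ]
shift [0.092 0.016 1.01 ] turn [ 0.002 -0.002 -0.498]
```

Call:
{"method": "play_rows", "body": {
  "series": [
    [0.092,0.016,0.2,0,0,-0.25],
    [0.092,0.016,0.4,0,0,-0.5],
    [0.092,0.016,0.6,0,0,-0.5],
    [0.092,0.016,0.7,0,0,-0.5],
    [0.092,0.016,0.7,0,0,-0.5]
  ]
}}

```text
time: 40.25
ee_pos: [0.4834, -0.3602, 0.2972]
eef_rot: [0.624, 0.781, 0.0, -0.002]
ft_force: [-0.5, 0.5, 0.2]
width: 0.0874
grip_force: 0.0
```

Call:
{"method": "play_rows", "body": {
  "series": [
    [0,0,0.1,0,0,0],
    [0,0,0.2,0,0,0],
    [0,0,0.31,0,0,0],
    [0,0,0.31,0,0,0],
    [0,0,0.31,0,0,0]
  ],
  "fingers": 0
}}

```text
time: 40.75
ee_pos: [0.4835, -0.3613, 0.2528]
eef_rot: [0.625, 0.781, 0.0, 0.0]
ft_force: [-0.3, -0.1, 0.1]
width: 0.0549
grip_force: 0.0
```

Call:
{"method": "play_rows", "body": {
  "series": [
    [0,0,0,0,0,0],
    [0,0,0,0,0,0],
    [0,0,0,0,0,0],
    [0,0,0,0,0,0],
    [0,0,0,0,0,0]
  ],
  "fingers": -1,
  "squeeze": 30
}}

```text
time: 41.25
ee_pos: [0.4836, -0.3613, 0.2531]
eef_rot: [0.625, 0.781, 0.0, 0.0]
ft_force: [-0.1, 1.1, 2.1]
width: 0.0218
grip_force: 30.0
```

```bash
python3 - <<'E'
from h import *
s=status.read_state(); print({k:np.round(s[k],4) for k in ('time','ee_pos','eef_rot','ft_force','width','grip_force')})
E
```

```text
{'time': np.float64(41.25), 'ee_pos': array([ 0.4836, -0.3613,  0.2531]), 'eef_rot': array([6.245e-01, 7.810e-01, 4.000e-04, 5.000e-04]), 'ft_force': array([-0.1192,  1.1434,  2.092 ]), 'width': np.float64(0.0218), 'grip_force': np.float64(30.0001)}
```

Call:
{"method": "play_rows", "body": {
  "series": [
    [0,0,-0.2,0,0,0],
    [0,0,-0.4,0,0,0],
    [0,0,-0.65,0,0,0],
    [0,0,-0.9,0,0,0],
    [0,0,-0.9,0,0,0]
  ]
}}

```text
time: 41.75
ee_pos: [0.4839, -0.362, 0.3934]
eef_rot: [0.625, 0.781, 0.001, 0.004]
ft_force: [-0.1, -0.8, -0.6]
width: 0.0219
grip_force: 30.0
```

Call:
{"method": "play_rows", "body": {
  "series": [
    [0.2,0.11,0,0,0,0],
    [0.4,0.22,0,0,0,0],
    [0.6,0.33,0,0,0,0],
    [0.8,0.44,0,0,0,0],
    [0.85,0.45,0,0,0,0]
  ]
}}

```text
time: 42.25
ee_pos: [0.5225, -0.2175, 0.387]
eef_rot: [0.622, 0.783, 0.001, -0.001]
ft_force: [0.4, 0.6, -1.7]
width: 0.0218
grip_force: 30.0
```

Call:
{"method": "play_rows", "body": {
  "series": [
    [0.2,0.11,0,0,0,0],
    [0.4,0.22,0,0,0,0],
    [0.6,0.33,0,0,0,0],
    [0.8,0.44,0,0,0,0],
    [0.85,0.45,0,0,0,0]
  ]
}}

```text
time: 42.75
ee_pos: [0.5597, -0.0787, 0.3871]
eef_rot: [0.622, 0.783, 0.001, -0.001]
ft_force: [0.9, 0.3, -1.4]
width: 0.0217
grip_force: 30.0
```

Call:
{"method": "play_rows", "body": {
  "series": [
    [0.2,0.11,0,0,0,0],
    [0.4,0.22,0,0,0,0],
    [0.6,0.33,0,0,0,0],
    [0.8,0.44,0,0,0,0],
    [0.83,0.45,0,0,0,0]
  ]
}}

```text
time: 43.25
ee_pos: [0.5976, 0.0574, 0.3871]
eef_rot: [0.623, 0.783, 0.001, -0.001]
ft_force: [-0.9, 0.9, -0.7]
width: 0.0219
grip_force: 30.0
```

Call:
{"method": "play_rows", "body": {
  "series": [
    [0,0,0,0,0,0],
    [0,0,0,0,0,0],
    [0,0,0,0,0,0],
    [0,0,0,0,0,0]
  ]
}}

```text
time: 43.65
ee_pos: [0.5974, 0.0521, 0.388]
eef_rot: [0.625, 0.78, 0.0, 0.0]
ft_force: [0.8, -0.0, -0.9]
width: 0.0219
grip_force: 30.0
```

```bash
python3 - <<'E'
from h import *
s=status.read_state(); print({k:np.round(s[k],4) for k in ('time','ee_pos','eef_rot','ft_force','width','grip_force')})
im=pic('wrist','w14.png'); P=campose('wrist',s)
cv2.imwrite('pics/w14c.png',im)
go(.5976,.0549,.15,-77.3)
E
```

```text
{'time': np.float64(43.65), 'ee_pos': array([0.5974, 0.0521, 0.388 ]), 'eef_rot': array([6.253e-01, 7.804e-01, 2.000e-04, 2.000e-04]), 'ft_force': array([ 0.7691, -0.0422, -0.9053]), 'width': np.float64(0.0219), 'grip_force': np.float64(29.9732)}
shift [0.016 0.005 0.497] turn [ 0.001  0.    -0.003]
```

View pics/w14.png

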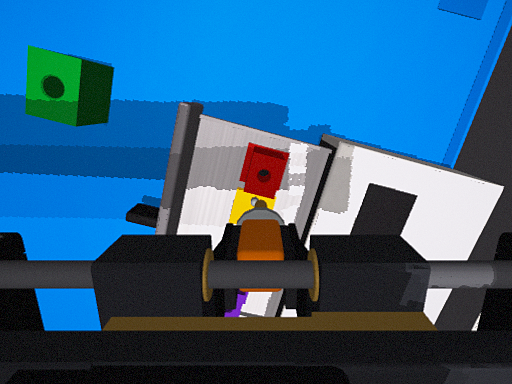

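```bash
python3 - <<'E'
from h import *
im=cv2.imread('pics/w14.png'); c=vision.calibration('wrist'); T=np.linalg.inv(c['T_tool_cam'])
def pr(p): q=T@np.r_[p,1]; return np.round([q[0]/q[2]*c['fx']+c['cx'],q[1]/q[2]*c['fy']+c['cy']],1)
for o in (-.002,0,.002,.004): print(o,'collar top edge',pr([o+.016,0,.1865]),'bottom edge',pr([o+.016,0,.1925]),'tip near',pr([o+.005,0,.2425]),'tip L/R',pr([o,-.005,.2425]),pr([o,.005,.2425]))
cv2.imwrite('pics/w14d.png',cv2.resize(im[140:300,200:330],None,fx=4.5,fy=3.75,interpolation=cv2.INTER_NEAREST)[:600])
P=campose('wrist')
for b in topface(im,P,'red',.058): print(*b)
for r_ in range(192,222): print(r_,im[r_,254:266:2].tolist()) if r_ in (198,200,202,204,206,208,210,212) else None
E
```

```text
-0.002 collar top edge [261.2 213.6] bottom edge [261.2 210.1] tip near [261.  201.6] tip L/R [254.6 207.7] [267.3 207.7]
0 collar top edge [261.2 210.4] bottom edge [261.2 207. ] tip near [261.  199.2] tip L/R [254.6 205.2] [267.3 205.2]
0.002 collar top edge [261.2 207.2] bottom edge [261.2 203.9] tip near [261.  196.7] tip L/R [254.6 202.8] [267.4 202.8]
0.004 collar top edge [261.2 204. ] bottom edge [261.2 200.8] tip near [261.  194.3] tip L/R [254.6 200.4] [267.4 200.4]
[263. 169.] t 120.0 rect [597.5  60.3] [52.2 43.3] 87.8 well [599.1  81. ]
198 [[76, 61, 55], [73, 61, 62], [0, 174, 217], [0, 219, 254], [0, 216, 250], [0, 218, 247]]
200 [[157, 155, 154], [151, 143, 140], [33, 59, 83], [14, 59, 87], [18, 79, 107], [0, 169, 223]]
202 [[208, 208, 202], [21, 51, 79], [25, 60, 82], [21, 58, 79], [28, 62, 83], [25, 57, 75]]
204 [[185, 182, 174], [24, 58, 78], [32, 66, 87], [25, 61, 83], [27, 65, 88], [35, 65, 87]]
206 [[32, 116, 152], [22, 60, 87], [19, 63, 88], [20, 64, 89], [31, 65, 91], [26, 65, 92]]
208 [[72, 62, 61], [76, 71, 67], [73, 71, 66], [77, 74, 68], [67, 65, 63], [71, 68, 62]]
210 [[113, 110, 107], [115, 115, 113], [120, 119, 116], [119, 117, 117], [116, 114, 113], [114, 110, 108]]
212 [[118, 117, 114], [114, 116, 109], [114, 110, 107], [118, 116, 112], [118, 117, 114], [121, 121, 119]]
```

View pics/w14d.png

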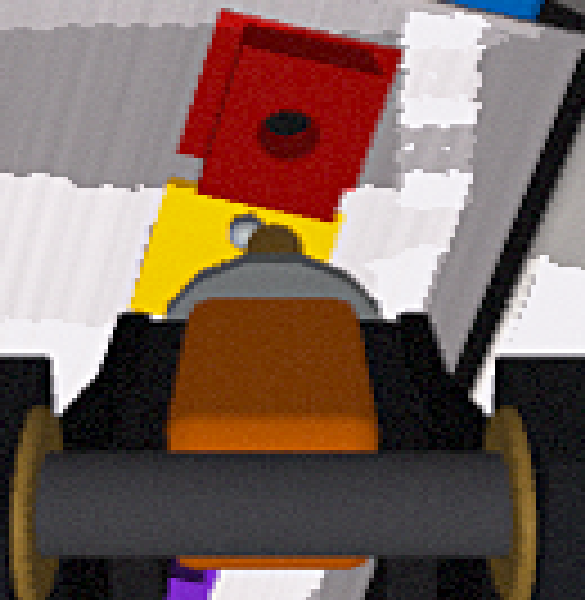

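```bash
python3 - <<'E'
from h import *
P=campose('wrist'); print(px2w(P,[[264.2,175.5],[264.2,174.5]],.058).round(4))
s=status.read_state();print(s['ee_pos'])
E
```

```text
[[0.6004 0.0564 0.058 ]
 [0.6002 0.0574 0.058 ]]
[0.59737201 0.05237297 0.38802379]
```

Call:
{"method": "play_rows", "body": {
  "series": [
    [0.022,0.022,0.15,0,0,0],
    [0.022,0.022,0.3,0,0,0],
    [0.022,0.022,0.4,0,0,0],
    [0.022,0.022,0.46,0,0,0],
    [0.022,0.022,0.46,0,0,0]
  ]
}}

```text
time: 44.2
ee_pos: [0.5997, 0.0571, 0.3179]
eef_rot: [0.625, 0.781, -0.0, -0.0]
ft_force: [-0.9, 0.3, -0.8]
width: 0.0217
grip_force: 30.0
```

Call:
{"method": "play_rows", "body": {
  "series": [
    [0,0,0,0,0,0],
    [0,0,0,0,0,0],
    [0,0,0,0,0,0],
    [0,0,0,0,0,0]
  ]
}}

```text
time: 44.6
ee_pos: [0.6001, 0.0575, 0.3195]
eef_rot: [0.625, 0.781, 0.001, 0.0]
ft_force: [-0.1, -0.3, -1.5]
width: 0.0217
grip_force: 30.0
```

```bash
python3 - <<'E'
from h import *
s=status.read_state(); print({k:np.round(s[k],4) for k in ('time','ee_pos','eef_rot','ft_force','width')})
im=pic('wrist','w15.png')
c=vision.calibration('wrist'); T=np.linalg.inv(c['T_tool_cam'])
def pr(p): q=T@np.r_[p,1]; return np.array([q[0]/q[2]*c['fx']+c['cx'],q[1]/q[2]*c['fy']+c['cy']])
Z=s['ee_pos'][2]-.058
print('rim if concentric',[pr([.007*np.cos(a),.007*np.sin(a),Z]).round(1) for a in (0,np.pi/2,np.pi,-np.pi/2)])
cr=cv2.resize(im[165:245,215:305],None,fx=8,fy=7.5,interpolation=cv2.INTER_NEAREST)
pts=np.array([(pr([.007*np.cos(a),.007*np.sin(a),Z])-[215,165])*[8,7.5] for a in np.linspace(0,6.28,40)]).astype(int)
cv2.polylines(cr,[pts],True,(255,255,255),1)
pts=np.array([(pr([.005*np.cos(a),.005*np.sin(a),.2425])-[215,165])*[8,7.5] for a in np.linspace(0,6.28,40)]).astype(int)
cv2.polylines(cr,[pts],True,(255,255,0),1)
cv2.imwrite('pics/w15c.png',cr)
E
```

```text
{'time': np.float64(44.6), 'ee_pos': array([0.6001, 0.0575, 0.3195]), 'eef_rot': array([6.245e-01, 7.810e-01, 7.000e-04, 4.000e-04]), 'ft_force': array([-0.0859, -0.315 , -1.502 ]), 'width': np.float64(0.0217)}
rim if concentric [array([260.9, 190. ]), array([269.2, 197.9]), array([260.9, 205.8]), array([252.6, 197.9])]
```

View pics/w15c.png

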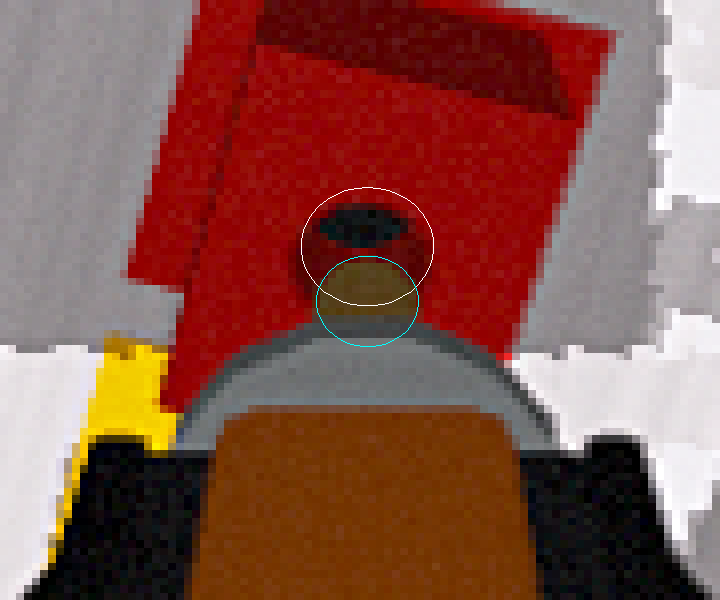

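The crop shows the tip column-aligned with the well, while the well sits about 2 mm lower in the image (tool −x). Shift −1.7 mm and lower.

Call:
{"method": "play_rows", "body": {
  "series": [
    [-0.011,0,0,0,0,0],
    [-0.011,0,0.03,0,0,0],
    [-0.011,0,0.06,0,0,0],
    [-0.011,0,0.09,0,0,0],
    [-0.011,0,0.12,0,0,0]
  ]
}}

```text
time: 45.15
ee_pos: [0.6003, 0.0558, 0.3003]
eef_rot: [0.625, 0.781, 0.0, -0.0]
ft_force: [0.2, 0.7, -1.1]
width: 0.0219
grip_force: 30.0
```

Call:
{"method": "play_rows", "body": {
  "series": [
    [0,0,0.02,0,0,0],
    [0,0,0.03,0,0,0],
    [0,0,0.04,0,0,0],
    [0,0,0.05,0,0,0]
  ]
}}

```text
time: 45.55
ee_pos: [0.6004, 0.0558, 0.2934]
eef_rot: [0.625, 0.781, 0.0, 0.0]
ft_force: [0.5, -0.3, -0.5]
width: 0.0216
grip_force: 30.0
```

Call:
{"method": "play_rows", "body": {
  "series": [
    [0,0,0.03,0,0,0],
    [0,0,0.06,0,0,0],
    [0,0,0.085,0,0,0],
    [0,0,0.1,0,0,0],
    [0,0,0.11,0,0,0]
  ]
}}

```text
time: 46.05
ee_pos: [0.6003, 0.0558, 0.2766]
eef_rot: [0.625, 0.781, 0.0, 0.0]
ft_force: [-0.4, -1.6, -1.6]
width: 0.0216
grip_force: 30.0
```

Call:
{"method": "play_rows", "body": {
  "series": [
    [0,0,0.006,0,0,0],
    [0,0,0.012,0,0,0],
    [0,0,0.018,0,0,0],
    [0,0,0.02,0,0,0]
  ]
}}

```text
time: 46.45
ee_pos: [0.6004, 0.0558, 0.2739]
eef_rot: [0.625, 0.781, 0.0, 0.0]
ft_force: [1.0, -0.2, -1.2]
width: 0.0217
grip_force: 30.0
```

Call:
{"method": "play_rows", "body": {
  "series": [
    [0,0,0.004,0,0,0],
    [0,0,0.008,0,0,0],
    [0,0,0.01,0,0,0],
    [0,0,0.01,0,0,0]
  ]
}}

```text
time: 46.85
ee_pos: [0.6004, 0.0558, 0.273]
eef_rot: [0.625, 0.781, 0.001, 0.0]
ft_force: [-1.9, 0.9, 4.8]
width: 0.022
grip_force: 30.0
```

In light contact at the bottom (about 6 N). Hold.

Call:
{"method": "play_rows", "body": {
  "series": [
    [0,0,0,0,0,0],
    [0,0,0,0,0,0],
    [0,0,0,0,0,0],
    [0,0,0,0,0,0],
    [0,0,0,0,0,0]
  ]
}}

```text
time: 47.35
ee_pos: [0.6004, 0.0558, 0.273]
eef_rot: [0.625, 0.781, 0.001, 0.0]
ft_force: [-1.6, -1.2, 4.8]
width: 0.0216
grip_force: 30.0
```

Call:
{"method": "play_rows", "body": {
  "series": [
    [0,0,0,0,0,0],
    [0,0,0,0,0,0],
    [0,0,0,0,0,0],
    [0,0,0,0,0,0],
    [0,0,0,0,0,0]
  ]
}}

```text
time: 47.85
ee_pos: [0.6004, 0.0558, 0.273]
eef_rot: [0.625, 0.781, 0.0, 0.0]
ft_force: [-1.9, -1.2, 5.0]
width: 0.022
grip_force: 30.0
```

Call:
{"method": "play_rows", "body": {
  "series": [
    [0,0,0,0,0,0],
    [0,0,0,0,0,0],
    [0,0,0,0,0,0],
    [0,0,0,0,0,0],
    [0,0,0,0,0,0]
  ]
}}

```text
time: 48.35
ee_pos: [0.6004, 0.0558, 0.273]
eef_rot: [0.625, 0.781, 0.001, 0.0]
ft_force: [-2.9, -0.3, 5.6]
width: 0.0218
grip_force: 30.0
```

Call:
{"method": "play_rows", "body": {
  "series": [
    [0,0,0,0,0,0],
    [0,0,0,0,0,0],
    [0,0,0,0,0,0],
    [0,0,0,0,0,0],
    [0,0,0,0,0,0]
  ]
}}

```text
time: 48.85
ee_pos: [0.6004, 0.0558, 0.273]
eef_rot: [0.625, 0.781, 0.001, 0.0]
ft_force: [-1.8, 0.0, 5.1]
width: 0.022
grip_force: 30.0
```

```bash
python3 - <<'E'
from h import *
s=status.read_state(); print({k:np.round(s[k],4) for k in ('time','ee_pos','eef_rot','ft_force','width')})
d=112*np.array([np.sin(np.radians(2.3)),np.cos(np.radians(2.3))])/1000
g=s['ee_pos'][:2]-d; print(g)
go(g[0],g[1],.152,-77.3)
E
```

```text
{'time': np.float64(48.85), 'ee_pos': array([0.6004, 0.0558, 0.273 ]), 'eef_rot': array([6.246e-01, 7.809e-01, 5.000e-04, 3.000e-04]), 'ft_force': array([-1.8025,  0.0082,  5.0933]), 'width': np.float64(0.022)}
[ 0.59593195 -0.05609262]
shift [-0.721 -0.193 -0.284] turn [ 0.002 -0.    -0.   ]
```

Call:
{"method": "play_rows", "body": {
  "series": [
    [0,0,-0.08,0,0,0],
    [0,0,-0.16,0,0,0],
    [0,0,-0.24,0,0,0],
    [0,0,-0.31,0,0,0],
    [0,0,-0.31,0,0,0]
  ]
}}

```text
time: 49.35
ee_pos: [0.6009, 0.0559, 0.3212]
eef_rot: [0.625, 0.781, 0.002, 0.001]
ft_force: [-1.0, 0.4, -1.1]
width: 0.0218
grip_force: 30.0
```

Call:
{"method": "play_rows", "body": {
  "series": [
    [-0.2,-0.05,0,0,0,0],
    [-0.4,-0.1,0,0,0,0],
    [-0.6,-0.15,0,0,0,0],
    [-0.715,-0.192,0,0,0,0],
    [-0.715,-0.192,0,0,0,0]
  ]
}}

```text
time: 49.85
ee_pos: [0.5953, -0.0588, 0.3185]
eef_rot: [0.626, 0.779, -0.001, 0.0]
ft_force: [-0.6, -1.0, -0.4]
width: 0.0221
grip_force: 30.0
```

Call:
{"method": "play_rows", "body": {
  "series": [
    [0,0,0,0,0,0],
    [0,0,0,0,0,0],
    [0,0,0,0,0,0],
    [0,0,0,0,0,0]
  ]
}}

```text
time: 50.25
ee_pos: [0.5959, -0.0542, 0.3188]
eef_rot: [0.624, 0.781, 0.0, 0.0]
ft_force: [-0.0, 0.4, -1.7]
width: 0.0217
grip_force: 30.0
```

```bash
cat >> h.py <<'E'
def check(fn):
    s=status.read_state(); print({k:np.round(s[k],4) for k in ('time','ee_pos','eef_rot','ft_force','width')})
    im=pic('wrist',fn+'.png'); c=vision.calibration('wrist'); T=np.linalg.inv(c['T_tool_cam'])
    def pr(p): q=T@np.r_[p,1]; return np.array([q[0]/q[2]*c['fx']+c['cx'],q[1]/q[2]*c['fy']+c['cy']])
    Z=s['ee_pos'][2]-.058; cr=cv2.resize(im[165:245,215:305],None,fx=8,fy=7.5,interpolation=cv2.INTER_NEAREST)
    for x,y,rr,z,col in ((-.0019,0,.007,Z,(255,255,255)),(0,0,.005,.2425,(255,255,0))):
        pts=np.array([(pr([x+rr*np.cos(a),y+rr*np.sin(a),z])-[215,165])*[8,7.5] for a in np.linspace(0,6.28,40)]).astype(int)
        cv2.polylines(cr,[pts],True,col,1)
    cv2.imwrite('pics/'+fn+'c.png',cr); return s
E
python3 - <<'E'
from h import *
check('w16'); go(.5959,-.0561,.152,-77.3)
im=cv2.imread('pics/w16.png')
for q in range(180,206,2): print(q,im[q,250:276:2,1].tolist())
E
```

```text
{'time': np.float64(50.25), 'ee_pos': array([ 0.5959, -0.0542,  0.3188]), 'eef_rot': array([6.240e-01, 7.814e-01, 4.000e-04, 0.000e+00]), 'ft_force': array([-0.0187,  0.4355, -1.6965]), 'width': np.float64(0.0217)}
shift [-0.011 -0.002  0.022] turn [ 0.001 -0.001  0.002]
180 [94, 94, 91, 94, 95, 92, 94, 98, 96, 89, 89, 95, 96]
182 [97, 90, 97, 94, 93, 93, 95, 92, 99, 98, 90, 96, 96]
184 [94, 98, 92, 92, 93, 93, 92, 94, 97, 96, 100, 95, 93]
186 [93, 96, 100, 97, 90, 92, 93, 95, 96, 95, 96, 91, 92]
188 [91, 92, 89, 92, 96, 95, 92, 90, 89, 94, 87, 95, 93]
190 [97, 96, 95, 92, 98, 96, 95, 94, 95, 95, 94, 97, 92]
192 [95, 96, 95, 85, 58, 69, 91, 100, 93, 93, 95, 92, 98]
194 [98, 81, 42, 24, 7, 5, 13, 45, 97, 96, 99, 99, 97]
196 [93, 52, 33, 23, 17, 15, 12, 63, 77, 93, 89, 98, 90]
198 [76, 47, 55, 59, 61, 48, 60, 59, 54, 96, 96, 91, 92]
200 [66, 52, 55, 57, 64, 60, 63, 57, 49, 88, 91, 94, 93]
202 [77, 51, 50, 61, 58, 63, 61, 61, 59, 84, 93, 95, 95]
204 [83, 61, 50, 59, 57, 62, 63, 58, 59, 89, 96, 89, 93]
```

```bash
cat >> h.py <<'E'
def well(fn,ch,lo):
    """left/right/top extent of the dark well above the rod tip, px"""
    im=cv2.GaussianBlur(cv2.imread('pics/'+fn+'.png'),(3,3),0)[...,ch]; m=(im[183:200,235:290]<lo).astype(np.uint8)
    n,l,st,ce=cv2.connectedComponentsWithStats(m); i=1+np.argmax(st[1:,4]); x,y,w,h,a=st[i]
    print(fn,'left',x+235,'right',x+w-1+235,'mid',x+235+(w-1)/2,'top',y+183,'area',a)
E
python3 - <<'E'
from h import *
im=cv2.imread('pics/w15.png'); print(im[198,244:280:2,2].tolist()); print(im[186:200,260,2].tolist())
for lo in (100,110,120): well('w15',2,lo)
for lo in (68,75,80,84): well('w16',1,lo)
E
```

```text
[147, 151, 148, 139, 83, 86, 96, 109, 128, 91, 97, 80, 108, 151, 149, 144, 145, 147]
[150, 144, 147, 146, 151, 142, 64, 20, 18, 20, 11, 4, 128, 96]
w15 left 252 right 267 mid 259.5 top 192 area 102
w15 left 252 right 268 mid 260.0 top 192 area 108
w15 left 251 right 268 mid 259.5 top 192 area 115
w16 left 251 right 266 mid 258.5 top 192 area 101
w16 left 250 right 267 mid 258.5 top 192 area 108
w16 left 250 right 267 mid 258.5 top 192 area 112
w16 left 250 right 267 mid 258.5 top 192 area 118
```

Call:
{"method": "play_rows", "body": {
  "series": [
    [-0.011,-0.007,0,0,0,0],
    [-0.011,-0.007,0.03,0,0,0],
    [-0.011,-0.007,0.06,0,0,0],
    [-0.011,-0.007,0.09,0,0,0],
    [-0.011,-0.007,0.12,0,0,0]
  ]
}}

```text
time: 50.8
ee_pos: [0.5951, -0.057, 0.3003]
eef_rot: [0.625, 0.781, 0.0, -0.0]
ft_force: [-0.6, -0.7, -1.1]
width: 0.0216
grip_force: 30.0
```

Call:
{"method": "play_rows", "body": {
  "series": [
    [0,0,0.02,0,0,0],
    [0,0,0.03,0,0,0],
    [0,0,0.04,0,0,0],
    [0,0,0.05,0,0,0]
  ]
}}

```text
time: 51.2
ee_pos: [0.5952, -0.057, 0.2934]
eef_rot: [0.625, 0.781, 0.0, 0.0]
ft_force: [1.4, -0.0, -0.4]
width: 0.0218
grip_force: 30.0
```

Call:
{"method": "play_rows", "body": {
  "series": [
    [0,0,0.03,0,0,0],
    [0,0,0.06,0,0,0],
    [0,0,0.085,0,0,0],
    [0,0,0.1,0,0,0],
    [0,0,0.11,0,0,0]
  ]
}}

```text
time: 51.7
ee_pos: [0.5951, -0.057, 0.2765]
eef_rot: [0.625, 0.781, 0.0, -0.0]
ft_force: [0.1, 0.1, -1.6]
width: 0.0221
grip_force: 30.0
```

Call:
{"method": "play_rows", "body": {
  "series": [
    [0,0,0.006,0,0,0],
    [0,0,0.012,0,0,0],
    [0,0,0.018,0,0,0],
    [0,0,0.024,0,0,0],
    [0,0,0.028,0,0,0]
  ]
}}

```text
time: 52.2
ee_pos: [0.5953, -0.057, 0.273]
eef_rot: [0.625, 0.781, 0.0, 0.0]
ft_force: [-2.4, -0.3, 5.4]
width: 0.0216
grip_force: 30.0
```

Call:
{"method": "play_rows", "body": {
  "series": [
    [0,0,0.002,0,0,0],
    [0,0,0.002,0,0,0]
  ]
}}

```text
time: 52.4
ee_pos: [0.5953, -0.057, 0.273]
eef_rot: [0.625, 0.781, 0.0, 0.0]
ft_force: [-3.4, 0.3, 5.3]
width: 0.0215
grip_force: 30.0
```

Call:
{"method": "play_rows", "body": {
  "series": [
    [0,0,0,0,0,0],
    [0,0,0,0,0,0],
    [0,0,0,0,0,0],
    [0,0,0,0,0,0],
    [0,0,0,0,0,0]
  ]
}}

```text
time: 52.9
ee_pos: [0.5953, -0.057, 0.273]
eef_rot: [0.625, 0.781, 0.0, 0.0]
ft_force: [-2.3, 0.7, 5.3]
width: 0.0216
grip_force: 30.0
```

Call:
{"method": "play_rows", "body": {
  "series": [
    [0,0,0,0,0,0],
    [0,0,0,0,0,0],
    [0,0,0,0,0,0],
    [0,0,0,0,0,0],
    [0,0,0,0,0,0]
  ]
}}

```text
time: 53.4
ee_pos: [0.5952, -0.057, 0.273]
eef_rot: [0.625, 0.781, 0.0, 0.0]
ft_force: [-1.9, -0.4, 5.3]
width: 0.0219
grip_force: 30.0
```

Call:
{"method": "play_rows", "body": {
  "series": [
    [0,0,0,0,0,0],
    [0,0,0,0,0,0],
    [0,0,0,0,0,0],
    [0,0,0,0,0,0],
    [0,0,0,0,0,0]
  ]
}}

```text
time: 53.9
ee_pos: [0.5953, -0.057, 0.273]
eef_rot: [0.625, 0.781, 0.0, 0.0]
ft_force: [-2.2, 0.4, 4.9]
width: 0.0222
grip_force: 30.0
```

Call:
{"method": "play_rows", "body": {
  "series": [
    [0,0,0,0,0,0],
    [0,0,0,0,0,0],
    [0,0,0,0,0,0],
    [0,0,0,0,0,0],
    [0,0,0,0,0,0]
  ]
}}

```text
time: 54.4
ee_pos: [0.5953, -0.057, 0.273]
eef_rot: [0.625, 0.781, 0.0, 0.0]
ft_force: [-1.5, -1.2, 5.1]
width: 0.0218
grip_force: 30.0
```

Call:
{"method": "play_rows", "body": {
  "series": [
    [0,0,-0.08,0,0,0],
    [0,0,-0.16,0,0,0],
    [0,0,-0.24,0,0,0],
    [0,0,-0.31,0,0,0],
    [0,0,-0.31,0,0,0]
  ]
}}

```text
time: 54.9
ee_pos: [0.5957, -0.057, 0.3212]
eef_rot: [0.625, 0.781, 0.001, 0.001]
ft_force: [-0.7, -0.2, -1.7]
width: 0.0219
grip_force: 30.0
```

Call:
{"method": "play_rows", "body": {
  "series": [
    [-0.1,-0.03,0,0,0,0],
    [-0.2,-0.06,0,0,0,0],
    [-0.3,-0.09,0,0,0,0],
    [-0.35,-0.097,0,0,0,0],
    [-0.35,-0.097,0,0,0,0]
  ]
}}

```text
time: 55.4
ee_pos: [0.5923, -0.1137, 0.3186]
eef_rot: [0.626, 0.78, -0.0, 0.0]
ft_force: [0.6, -0.3, -1.3]
width: 0.022
grip_force: 30.0
```

Call:
{"method": "play_rows", "body": {
  "series": [
    [0,0,0,0,0,0],
    [0,0,0,0,0,0],
    [0,0,0,0,0,0],
    [0,0,0,0,0,0]
  ]
}}

```text
time: 55.8
ee_pos: [0.5926, -0.1109, 0.3189]
eef_rot: [0.624, 0.781, 0.0, 0.0]
ft_force: [0.3, -0.4, -1.2]
width: 0.0223
grip_force: 30.0
```

```bash
python3 - <<'E'
from h import *
check('w17')
im=cv2.imread('pics/w17.png'); print(im[198,244:280:2].tolist()); print(im[186:200,260].tolist())
for ch in (0,2):
    b=np.median(im[183:190,245:275,ch]); well('w17',ch,b*.72); well('w17',ch,b*.8)
E
```

```text
{'time': np.float64(55.8), 'ee_pos': array([ 0.5926, -0.1109,  0.3189]), 'eef_rot': array([6.242e-01, 7.812e-01, 4.000e-04, 1.000e-04]), 'ft_force': array([ 0.2762, -0.4159, -1.2498]), 'width': np.float64(0.0223)}
[[115, 32, 73], [111, 14, 66], [112, 18, 72], [117, 28, 75], [76, 18, 52], [67, 13, 40], [65, 0, 37], [63, 8, 34], [58, 12, 37], [73, 9, 40], [68, 2, 41], [67, 14, 40], [78, 0, 46], [116, 27, 72], [112, 23, 70], [116, 28, 73], [110, 27, 70], [112, 27, 72]]
[[117, 31, 77], [114, 24, 71], [113, 19, 71], [113, 24, 70], [115, 20, 69], [121, 27, 71], [65, 15, 42], [18, 13, 21], [13, 16, 13], [5, 19, 15], [19, 17, 26], [21, 26, 19], [58, 12, 37], [50, 45, 67]]
w17 left 252 right 268 mid 260.0 top 192 area 99
w17 left 252 right 268 mid 260.0 top 192 area 108
w17 left 252 right 268 mid 260.0 top 192 area 96
w17 left 252 right 268 mid 260.0 top 192 area 104
```

Same as red. Apply the same −0.011 shift and lower.

Call:
{"method": "play_rows", "body": {
  "series": [
    [-0.011,0,0,0,0,0],
    [-0.011,0,0.03,0,0,0],
    [-0.011,0,0.06,0,0,0],
    [-0.011,0,0.09,0,0,0],
    [-0.011,0,0.12,0,0,0]
  ]
}}

```text
time: 56.35
ee_pos: [0.5928, -0.113, 0.3002]
eef_rot: [0.625, 0.781, 0.0, -0.0]
ft_force: [-0.8, 0.2, -0.7]
width: 0.0217
grip_force: 30.0
```

Call:
{"method": "play_rows", "body": {
  "series": [
    [0,0,0.02,0,0,0],
    [0,0,0.03,0,0,0],
    [0,0,0.04,0,0,0],
    [0,0,0.05,0,0,0]
  ]
}}

```text
time: 56.75
ee_pos: [0.593, -0.113, 0.2934]
eef_rot: [0.625, 0.781, 0.0, 0.0]
ft_force: [0.7, 0.7, -1.6]
width: 0.0219
grip_force: 30.0
```

Call:
{"method": "play_rows", "body": {
  "series": [
    [0,0,0.03,0,0,0],
    [0,0,0.06,0,0,0],
    [0,0,0.085,0,0,0],
    [0,0,0.1,0,0,0],
    [0,0,0.11,0,0,0]
  ]
}}

```text
time: 57.25
ee_pos: [0.5928, -0.113, 0.2765]
eef_rot: [0.625, 0.781, 0.0, -0.0]
ft_force: [0.3, -0.1, -1.7]
width: 0.0219
grip_force: 30.0
```

Call:
{"method": "play_rows", "body": {
  "series": [
    [0,0,0.006,0,0,0],
    [0,0,0.012,0,0,0],
    [0,0,0.018,0,0,0],
    [0,0,0.024,0,0,0],
    [0,0,0.03,0,0,0]
  ]
}}

```text
time: 57.75
ee_pos: [0.593, -0.113, 0.2729]
eef_rot: [0.625, 0.781, 0.0, 0.0]
ft_force: [-2.6, -0.8, 8.3]
width: 0.0219
grip_force: 30.0
```

Call:
{"method": "play_rows", "body": {
  "series": [
    [0,0,0,0,0,0],
    [0,0,0,0,0,0],
    [0,0,0,0,0,0]
  ]
}}

```text
time: 58.05
ee_pos: [0.593, -0.113, 0.273]
eef_rot: [0.625, 0.781, 0.0, 0.0]
ft_force: [-2.0, 0.2, 5.3]
width: 0.0217
grip_force: 30.0
```

Call:
{"method": "play_rows", "body": {
  "series": [
    [0,0,0,0,0,0],
    [0,0,0,0,0,0],
    [0,0,0,0,0,0],
    [0,0,0,0,0,0],
    [0,0,0,0,0,0]
  ]
}}

```text
time: 58.55
ee_pos: [0.593, -0.113, 0.273]
eef_rot: [0.625, 0.781, 0.0, 0.0]
ft_force: [-1.8, 0.1, 5.1]
width: 0.0221
grip_force: 30.0
```

Call:
{"method": "play_rows", "body": {
  "series": [
    [0,0,0,0,0,0],
    [0,0,0,0,0,0],
    [0,0,0,0,0,0],
    [0,0,0,0,0,0],
    [0,0,0,0,0,0]
  ]
}}

```text
time: 59.05
ee_pos: [0.593, -0.113, 0.273]
eef_rot: [0.625, 0.781, 0.0, 0.0]
ft_force: [-3.0, -0.3, 5.2]
width: 0.0216
grip_force: 30.0
```

Call:
{"method": "play_rows", "body": {
  "series": [
    [0,0,0,0,0,0],
    [0,0,0,0,0,0],
    [0,0,0,0,0,0],
    [0,0,0,0,0,0],
    [0,0,0,0,0,0]
  ]
}}

```text
time: 59.55
ee_pos: [0.593, -0.1131, 0.273]
eef_rot: [0.625, 0.781, 0.0, 0.0]
ft_force: [-1.5, 1.1, 5.5]
width: 0.022
grip_force: 30.0
```

Call:
{"method": "play_rows", "body": {
  "series": [
    [0,0,0,0,0,0],
    [0,0,0,0,0,0],
    [0,0,0,0,0,0],
    [0,0,0,0,0,0],
    [0,0,0,0,0,0]
  ]
}}

```text
time: 60.05
ee_pos: [0.593, -0.113, 0.273]
eef_rot: [0.625, 0.781, 0.0, 0.0]
ft_force: [-3.0, 0.4, 4.7]
width: 0.0222
grip_force: 30.0
```

Call:
{"method": "play_rows", "body": {
  "series": [
    [0,0,-0.1,0,0,0],
    [0,0,-0.3,0,0,0],
    [0,0,-0.55,0,0,0],
    [0,0,-0.75,0,0,0],
    [0,0,-0.75,0,0,0]
  ]
}}

```text
time: 60.55
ee_pos: [0.5937, -0.1132, 0.3907]
eef_rot: [0.625, 0.781, 0.003, 0.004]
ft_force: [-0.2, -0.4, -0.4]
width: 0.0216
grip_force: 30.0
```

Call:
{"method": "play_rows", "body": {
  "series": [
    [-0.2,-0.15,0,0,0,0],
    [-0.4,-0.3,0,0,0,0],
    [-0.6,-0.44,0,0,0,0],
    [-0.75,-0.54,0,0,0,0],
    [-0.75,-0.54,0,0,0,0]
  ]
}}

```text
time: 61.05
ee_pos: [0.5363, -0.2452, 0.3849]
eef_rot: [0.627, 0.779, -0.001, 0.0]
ft_force: [0.0, 0.3, -1.3]
width: 0.0221
grip_force: 30.0
```

Call:
{"method": "play_rows", "body": {
  "series": [
    [-0.2,-0.15,0,0,0,0],
    [-0.4,-0.3,0,0,0,0],
    [-0.6,-0.44,0,0,0,0],
    [-0.7,-0.535,0,0,0,0],
    [-0.7,-0.535,0,0,0,0]
  ]
}}

```text
time: 61.55
ee_pos: [0.4814, -0.3635, 0.3846]
eef_rot: [0.626, 0.779, -0.0, 0.0]
ft_force: [-0.7, -0.4, -1.4]
width: 0.0221
grip_force: 30.0
```

Call:
{"method": "play_rows", "body": {
  "series": [
    [0,0,0,0,0,0],
    [0,0,0,0,0,0],
    [0,0,0,0,0,0],
    [0,0,0,0,0,0]
  ]
}}

```text
time: 61.95
ee_pos: [0.4839, -0.3598, 0.3847]
eef_rot: [0.624, 0.781, 0.0, 0.0]
ft_force: [0.2, -1.6, -1.4]
width: 0.0214
grip_force: 30.0
```

```bash
python3 - <<'E'
from h import *
s=status.read_state(); print({k:np.round(s[k],4) for k in ('time','ee_pos','eef_rot','ft_force','width')})
go(.4836,-.3613,.2531-.1635,-77.3)
E
```

```text
{'time': np.float64(61.95), 'ee_pos': array([ 0.4839, -0.3598,  0.3847]), 'eef_rot': array([6.240e-01, 7.815e-01, 5.000e-04, 1.000e-04]), 'ft_force': array([ 0.2477, -1.6116, -1.4054]), 'width': np.float64(0.0214)}
shift [-0.01  -0.005  0.877] turn [ 0.002 -0.001  0.003]
```

Call:
{"method": "play_rows", "body": {
  "series": [
    [-0.01,-0.005,0.15,0,0,0],
    [-0.01,-0.005,0.3,0,0,0],
    [-0.01,-0.005,0.42,0,0,0],
    [-0.01,-0.005,0.46,0,0,0],
    [-0.01,-0.005,0.46,0,0,0]
  ]
}}

```text
time: 62.45
ee_pos: [0.4831, -0.3619, 0.3151]
eef_rot: [0.624, 0.781, 0.0, -0.001]
ft_force: [-0.2, -0.9, -0.2]
width: 0.0216
grip_force: 30.0
```

Call:
{"method": "play_rows", "body": {
  "series": [
    [0,0,0,0,0,0],
    [0,0,0,0,0,0],
    [0,0,0,0,0,0]
  ]
}}

```text
time: 62.75
ee_pos: [0.4832, -0.3624, 0.3166]
eef_rot: [0.625, 0.781, 0.0, 0.001]
ft_force: [0.5, -0.7, -0.9]
width: 0.0217
grip_force: 30.0
```

```bash
python3 - <<'E'
from h import *
s=status.read_state(); print({k:np.round(s[k],5) for k in ('time','ee_pos','eef_rot')})
go(.4836,-.3613,.2531-.1635,-77.3)
E
```

```text
{'time': np.float64(62.75), 'ee_pos': array([ 0.48317, -0.3624 ,  0.3166 ]), 'eef_rot': array([6.2456e-01, 7.8098e-01, 4.4000e-04, 8.0000e-04])}
shift [0.007 0.004 0.423] turn [0.003 0.001 0.   ]
```

Call:
{"method": "play_rows", "body": {
  "series": [
    [0.007,0.003,0.03,0,0,0],
    [0.007,0.003,0.06,0,0,0],
    [0.007,0.003,0.085,0,0,0],
    [0.007,0.003,0.11,0,0,0],
    [0.007,0.003,0.13,0,0,0]
  ]
}}

```text
time: 63.25
ee_pos: [0.4832, -0.3611, 0.2957]
eef_rot: [0.625, 0.781, 0.0, -0.0]
ft_force: [0.9, 0.1, -1.3]
width: 0.0217
grip_force: 30.0
```

Call:
{"method": "play_rows", "body": {
  "series": [
    [0,0,0.02,0,0,0],
    [0,0,0.04,0,0,0],
    [0,0,0.06,0,0,0],
    [0,0,0.07,0,0,0]
  ]
}}

```text
time: 63.65
ee_pos: [0.4832, -0.3611, 0.2854]
eef_rot: [0.625, 0.781, 0.0, -0.0]
ft_force: [0.1, 0.5, -1.9]
width: 0.0214
grip_force: 30.0
```

In the hole (tip about 18 mm below the mouth) with no contact force. Continue down.

Call:
{"method": "play_rows", "body": {
  "series": [
    [0,0,0.04,0,0,0],
    [0,0,0.08,0,0,0],
    [0,0,0.12,0,0,0],
    [0,0,0.16,0,0,0],
    [0,0,0.19,0,0,0]
  ]
}}

```text
time: 64.15
ee_pos: [0.4832, -0.361, 0.2564]
eef_rot: [0.625, 0.781, 0.0, -0.0]
ft_force: [0.8, 0.0, -1.2]
width: 0.0215
grip_force: 30.0
```

Call:
{"method": "play_rows", "body": {
  "series": [
    [0,0,0.008,0,0,0],
    [0,0,0.016,0,0,0],
    [0,0,0.023,0,0,0],
    [0,0,0.023,0,0,0]
  ]
}}

```text
time: 64.55
ee_pos: [0.4833, -0.3611, 0.2538]
eef_rot: [0.625, 0.781, 0.0, 0.0]
ft_force: [0.0, -0.5, -0.9]
width: 0.0219
grip_force: 30.0
```

Call:
{"method": "play_rows", "body": {
  "series": [
    [0,0,0.005,0,0,0],
    [0,0,0.005,0,0,0],
    [0,0,0.005,0,0,0]
  ]
}}

```text
time: 64.85
ee_pos: [0.4833, -0.3612, 0.2532]
eef_rot: [0.625, 0.781, 0.0, 0.0]
ft_force: [0.4, 0.8, 0.6]
width: 0.0218
grip_force: 30.0
```

Call:
{"method": "play_rows", "body": {
  "series": [
    [0,0,0,0,0,0],
    [0,0,0,0,0,0],
    [0,0,0,0,0,0],
    [0,0,0,0,0,0]
  ],
  "fingers": 0.1
}}

```text
time: 65.25
ee_pos: [0.4833, -0.3611, 0.253]
eef_rot: [0.625, 0.781, 0.0, 0.0]
ft_force: [0.4, -0.8, -0.4]
width: 0.0442
grip_force: 0.0
```

Call:
{"method": "play_rows", "body": {
  "series": [
    [0,0,-0.1,0,0,0],
    [0,0,-0.3,0,0,0],
    [0,0,-0.6,0,0,0],
    [0,0,-0.85,0,0,0],
    [0,0,-0.85,0,0,0]
  ]
}}

```text
time: 65.75
ee_pos: [0.4838, -0.3619, 0.3878]
eef_rot: [0.625, 0.781, 0.001, 0.005]
ft_force: [-0.0, -0.2, 1.0]
width: 0.0483
grip_force: 0.0
```

Call:
{"method": "play_rows", "body": {
  "series": [
    [0.2,0,0,0,0,-0.2],
    [0.4,0,0,0,0,-0.4],
    [0.6,0,0,0,0,-0.6],
    [0.8,0,0,0,0,-0.83],
    [1,0,0,0,0,-0.83]
  ],
  "fingers": 1
}}

```text
time: 66.25
ee_pos: [0.4496, -0.2137, 0.381]
eef_rot: [0.44, 0.898, 0.0, 0.0]
ft_force: [0.4, 0.9, 0.5]
width: 0.08
grip_force: 0.0
```

```bash
python3 - <<'E'
from h import *
s=status.read_state(); print({k:np.round(s[k],4) for k in ('time','ee_pos','eef_rot','ft_force','width')})
go(.4675,-.0216,.2,-2.3)
im=pic('top','t3.png'); find('top',['rod','tray_grip']); P=campose('top')
print('expected rod top px',w2px(P,[.4836,-.36,.110]))
h=cv2.cvtColor(im,cv2.COLOR_BGR2HSV); m=cv2.inRange(h,(6,130,60),(20,255,255)); m[:, :380]=0; m[:190]=0; m[240:]=0;m[:,430:]=0
print('orange now',np.argwhere(m>0).mean(0)[::-1]); m0=cv2.cvtColor(cv2.imread('pics/t0.png'),cv2.COLOR_BGR2HSV); m=cv2.inRange(m0,(6,130,60),(20,255,255)); m[:, :380]=0; m[:190]=0; m[240:]=0;m[:,430:]=0
print('orange before',np.argwhere(m>0).mean(0)[::-1])
E
```

```text
{'time': np.float64(66.25), 'ee_pos': array([ 0.4496, -0.2137,  0.381 ]), 'eef_rot': array([4.396e-01, 8.982e-01, 2.000e-04, 4.000e-04]), 'ft_force': array([0.4054, 0.936 , 0.4688]), 'width': np.float64(0.08)}
shift [0.938 0.88  0.117] turn [ 1.000e-03  2.000e-03 -1.662e+00]
top rod [ 0.592 -0.108  0.061] 0.28
top tray_grip [ 0.565 -0.019  0.011] 0.93
expected rod top px [[411.33632742 212.2041081 ]]
orange now [nan nan]
orange before [408.37606838 212.43589744]<stdin>:7: RuntimeWarning: Mean of empty slice.
  ret = um.true_divide(
```

Call:
{"method": "play_rows", "body": {
  "series": [
    [0.25,0.25,0,0,0,-0.2],
    [0.5,0.5,0,0,0,-0.4],
    [0.75,0.7,0,0,0,-0.6],
    [0.93,0.87,0,0,0,-0.83],
    [0.93,0.87,0,0,0,-0.83]
  ]
}}

```text
time: 66.9
ee_pos: [0.469, -0.0199, 0.3812]
eef_rot: [0.232, 0.973, 0.001, 0.001]
ft_force: [-0.5, -0.1, 0.0]
width: 0.0871
grip_force: 0.0
```

Call:
{"method": "play_rows", "body": {
  "series": [
    [0,0,0,0,0,-0.25],
    [0,0,0,0,0,-0.5],
    [0,0,0,0,0,-0.83],
    [0,0,0,0,0,-0.83],
    [0,0,0,0,0,-0.83]
  ]
}}

```text
time: 67.4
ee_pos: [0.4686, -0.0256, 0.3807]
eef_rot: [0.025, 1.0, 0.0, 0.0]
ft_force: [0.4, 0.1, -0.5]
width: 0.0868
grip_force: 0.0
```

Call:
{"method": "play_rows", "body": {
  "series": [
    [0,0,0,0,0,0],
    [0,0,0,0,0,0],
    [0,0,0,0,0,0]
  ]
}}

```text
time: 67.7
ee_pos: [0.4685, -0.0248, 0.3806]
eef_rot: [0.023, 1.0, 0.0, 0.0]
ft_force: [-0.6, 0.5, 0.5]
width: 0.087
grip_force: 0.0
```

```bash
python3 - <<'E'
from h import *
s=status.read_state(); print({k:np.round(s[k],4) for k in ('time','ee_pos','eef_rot','ft_force','width','joint_positions')})
go(.4685,-.0216,.0447,-2.3)
im=pic('wrist','w18.png'); find('wrist',['tray_grip']); P=campose('wrist',s)
g=(im.max(2)<70).astype(np.uint8)
for y in range(150,216,4):
    x=np.where(g[y,225:300])[0]+225
    if len(x): print(y,x.min(),x.max(),px2w(P,[(x.min()+x.max())/2,y],.058)[0,:2].round(4))
im=pic('top','t4.png')
for f in ('t0','t4'):
    h=cv2.cvtColor(cv2.imread(f'pics/{f}.png'),cv2.COLOR_BGR2HSV)[190:240,380:430]; m=cv2.inRange(h,(6,130,60),(20,255,255)); print(f,m.sum()//255,np.argwhere(m>0).mean(0)[::-1]+[380,190] if m.any() else None)
E
```

```text
{'time': np.float64(67.7), 'ee_pos': array([ 0.4685, -0.0248,  0.3806]), 'eef_rot': array([2.340e-02, 9.997e-01, 2.000e-04, 3.000e-04]), 'ft_force': array([-0.5678,  0.5369,  0.4557]), 'width': np.float64(0.087), 'joint_positions': array([ 0.1627,  0.0156, -0.2082,  1.8803,  0.003 ,  1.2454,  1.4776])}
shift [1.00e-03 2.10e-02 1.15e+00] turn [ 0.001  0.001 -0.013]
wrist tray_grip [ 0.54  -0.019  0.009] 0.83
170 258 267 [ 0.4571 -0.0223]
174 258 268 [ 0.4613 -0.022 ]
178 258 268 [ 0.4656 -0.0222]
182 258 268 [ 0.4698 -0.0224]
186 258 268 [ 0.4741 -0.0226]
190 259 268 [ 0.4785 -0.0223]
194 258 268 [ 0.4829 -0.023 ]
198 258 269 [ 0.4873 -0.0226]
202 258 269 [ 0.4917 -0.0228]
206 258 269 [ 0.4962 -0.023 ]
t0 117 [408.37606838 212.43589744]
t4 115 [408.52173913 213.09565217]
```

The rod is back: its handle is at the same top-view pixel as at the start. Now grip the fin and shut the tray.

Call:
{"method": "play_rows", "body": {
  "series": [
    [0,0.02,0.2,0,0,-0.013],
    [0,0.02,0.45,0,0,-0.013],
    [0,0.02,0.7,0,0,-0.013],
    [0,0.02,0.9,0,0,-0.013],
    [0,0.02,0.9,0,0,-0.013]
  ],
  "fingers": 0.2
}}

```text
time: 68.35
ee_pos: [0.4671, -0.0216, 0.2423]
eef_rot: [0.019, 1.0, 0.0, -0.003]
ft_force: [-0.2, 0.1, 1.3]
width: 0.0566
grip_force: 0.0
```

Call:
{"method": "play_rows", "body": {
  "series": [
    [0,0,0.1,0,0,0],
    [0,0,0.2,0,0,0],
    [0,0,0.25,0,0,0],
    [0,0,0.25,0,0,0]
  ]
}}

```text
time: 68.75
ee_pos: [0.4688, -0.0216, 0.2085]
eef_rot: [0.019, 1.0, 0.0, 0.0]
ft_force: [1.2, -0.5, -0.1]
width: 0.052
grip_force: 0.0
```

Call:
{"method": "play_rows", "body": {
  "series": [
    [0,0,0,0,0,0],
    [0,0,0,0,0,0],
    [0,0,0,0,0,0],
    [0,0,0,0,0,0],
    [0,0,0,0,0,0]
  ],
  "fingers": -1,
  "squeeze": 30
}}

```text
time: 69.25
ee_pos: [0.4687, -0.0216, 0.2083]
eef_rot: [0.019, 1.0, 0.0, 0.0]
ft_force: [0.4, -0.2, 0.0]
width: 0.0197
grip_force: 0.0
```

Call:
{"method": "play_rows", "body": {
  "series": [
    [0,0,0,0,0,0],
    [0,0,0,0,0,0],
    [0,0,0,0,0,0]
  ]
}}

```text
time: 69.55
ee_pos: [0.4687, -0.0216, 0.2082]
eef_rot: [0.019, 1.0, 0.0, 0.0]
ft_force: [0.5, 0.2, 2.4]
width: 0.0117
grip_force: 30.0
```

Call:
{"method": "play_rows", "body": {
  "series": [
    [-0.04,0,0,0,0,0],
    [-0.1,0,0,0,0,0],
    [-0.17,0,0,0,0,0],
    [-0.24,0,0,0,0,0],
    [-0.31,0,0,0,0,0]
  ]
}}

```text
time: 70.05
ee_pos: [0.5151, -0.0236, 0.2082]
eef_rot: [0.019, 1.0, 0.0, -0.001]
ft_force: [-5.5, 0.5, 7.0]
width: 0.0117
grip_force: 30.0
```

Call:
{"method": "play_rows", "body": {
  "series": [
    [-0.07,0,0,0,0,0],
    [-0.14,0,0,0,0,0],
    [-0.21,0,0,0,0,0],
    [-0.28,0,0,0,0,0],
    [-0.35,0,0,0,0,0]
  ]
}}

```text
time: 70.55
ee_pos: [0.5676, -0.0257, 0.2082]
eef_rot: [0.019, 1.0, -0.0, -0.001]
ft_force: [-4.9, -1.4, 5.9]
width: 0.0115
grip_force: 30.0
```

Call:
{"method": "play_rows", "body": {
  "series": [
    [-0.07,0,0,0,0,0],
    [-0.14,0,0,0,0,0],
    [-0.2,0,0,0,0,0],
    [-0.25,0,0,0,0,0],
    [-0.28,0,0,0,0,0]
  ]
}}

```text
time: 71.05
ee_pos: [0.6098, -0.0275, 0.2083]
eef_rot: [0.02, 1.0, -0.0, -0.0]
ft_force: [-4.7, -1.2, 6.6]
width: 0.0119
grip_force: 30.0
```

Call:
{"method": "play_rows", "body": {
  "series": [
    [-0.02,0,0,0,0,0],
    [-0.04,0,0,0,0,0],
    [-0.06,0,0,0,0,0],
    [-0.07,0,0,0,0,0]
  ]
}}

```text
time: 71.45
ee_pos: [0.6162, -0.0276, 0.2075]
eef_rot: [0.02, 1.0, -0.0, -0.007]
ft_force: [-34.7, -0.4, 26.9]
width: 0.0119
grip_force: 30.0
```

Call:
{"method": "play_rows", "body": {
  "series": [
    [0.025,0,0,0,0,0],
    [0.025,0,0,0,0,0],
    [0.025,0,0,0,0,0]
  ]
}}

```text
time: 71.75
ee_pos: [0.6147, -0.0277, 0.2076]
eef_rot: [0.02, 1.0, -0.0, -0.003]
ft_force: [-11.8, -1.1, 9.1]
width: 0.0119
grip_force: 30.0
```

Call:
{"method": "play_rows", "body": {
  "series": [
    [0,0,0,0,0,0],
    [0,0,0,0,0,0],
    [0,0,0,0,0,0],
    [0,0,0,0,0,0],
    [0,0,0,0,0,0]
  ],
  "fingers": 0.2
}}

```text
time: 72.25
ee_pos: [0.6164, -0.0273, 0.2082]
eef_rot: [0.019, 1.0, 0.0, 0.0]
ft_force: [-0.4, -0.3, -0.1]
width: 0.0436
grip_force: 0.0
```

Call:
{"method": "play_rows", "body": {
  "series": [
    [0,0,-0.1,0,0,0],
    [0,0,-0.3,0,0,0],
    [0,0,-0.6,0,0,0],
    [0,0,-0.9,0,0,0],
    [0,0,-1,0,0,0]
  ]
}}

```text
time: 72.75
ee_pos: [0.617, -0.0272, 0.3649]
eef_rot: [0.019, 1.0, 0.0, 0.004]
ft_force: [0.5, 0.1, 0.8]
width: 0.0521
grip_force: 0.0
```

Call:
{"method": "play_rows", "body": {
  "series": [
    [0.3,0,-0.25,0,0,0],
    [0.6,0,-0.25,0,0,0],
    [0.9,0,-0.25,0,0,0],
    [0.9,0,-0.25,0,0,0],
    [0.9,0,-0.25,0,0,0]
  ]
}}

```text
time: 73.25
ee_pos: [0.4806, -0.0222, 0.3967]
eef_rot: [0.019, 1.0, -0.0, 0.001]
ft_force: [0.4, -0.0, -0.9]
width: 0.0523
grip_force: 0.0
```

```bash
python3 - <<'E'
from h import *
s=status.read_state(); print({k:np.round(s[k],4) for k in ('time','ee_pos','ft_force','width')})
im=pic('top','t5.png'); pic('scene','s5.png')
a=cv2.imread('pics/t0.png')
print('fin col t0',a[150:180,268].max(1).tolist()); print('fin col t5',im[150:180,268].max(1).tolist())
find('top',['tray_grip','rod']); find('scene',['tray_grip','rod','flux_bottle','parts_cup','screwdriver'])
d=cv2.absdiff(a,im).max(2)>60; n,l,st,c=cv2.connectedComponentsWithStats(d.astype(np.uint8))
print([ (st[i].tolist()) for i in range(1,n) if st[i,4]>25])
for f in ('s0','s5'):
    q=cv2.imread(f'pics/{f}.png'); print(f,[q[y,228].max() for y in range(205,235,1)])
E
```

```text
{'time': np.float64(73.25), 'ee_pos': array([ 0.4806, -0.0222,  0.3967]), 'ft_force': array([ 0.3752, -0.0326, -0.8935]), 'width': np.float64(0.0523)}
fin col t0 [140, 138, 135, 102, 68, 42, 34, 36, 35, 37, 38, 39, 38, 38, 38, 38, 39, 39, 40, 39, 34, 19, 7, 38, 89, 120, 128, 162, 191, 191]
fin col t5 [176, 177, 178, 179, 180, 181, 182, 183, 185, 185, 186, 186, 185, 185, 184, 183, 182, 180, 178, 176, 175, 174, 172, 171, 171, 173, 174, 173, 171, 171]
top tray_grip [0.646 0.071 0.064] 0.9
top rod [ 0.48  -0.346  0.097] 0.45
scene tray_grip [ 0.643 -0.026  0.077] 0.59
scene rod [ 0.487 -0.357  0.09 ] 0.68
scene rod [ 0.508 -0.348  0.046] 0.48
scene rod [ 0.295 -0.209  0.018] 0.2
scene flux_bottle [0.734 0.286 0.047] 0.94
scene parts_cup [ 0.721 -0.339  0.033] 0.94
scene parts_cup [ 0.645 -0.028  0.077] 0.25
scene screwdriver [ 0.295 -0.213  0.019] 0.72
scene screwdriver [ 0.725 -0.333  0.033] 0.67
[[233, 127, 72, 18, 505], [214, 143, 111, 241, 17856], [171, 172, 22, 19, 335], [118, 178, 25, 23, 325], [168, 225, 24, 20, 280], [0, 340, 19, 38, 526], [240, 369, 8, 15, 103]]
s0 [np.uint8(180
[... 190 characters left out ...]
8(129), np.uint8(103), np.uint8(71), np.uint8(115), np.uint8(192), np.uint8(210), np.uint8(204), np.uint8(202), np.uint8(203), np.uint8(204), np.uint8(203), np.uint8(203), np.uint8(203), np.uint8(204), np.uint8(203), np.uint8(204), np.uint8(202)]
s5 [np.uint8(184), np.uint8(182), np.uint8(182), np.uint8(183), np.uint8(183), np.uint8(185), np.uint8(184), np.uint8(184), np.uint8(184), np.uint8(184), np.uint8(184), np.uint8(185), np.uint8(185), np.uint8(185), np.uint8(191), np.uint8(146), np.uint8(142), np.uint8(197), np.uint8(213), np.uint8(210), np.uint8(208), np.uint8(208), np.uint8(208), np.uint8(208), np.uint8(207), np.uint8(208), np.uint8(208), np.uint8(207), np.uint8(207), np.uint8(208)]
```

The tray travelled about 150 mm to its hard stop, the rod is home and the bystanders haven't moved. Hand in.

```bash
python3 -c "
from bench import job; print(job.close_job())"
```

```text
the job is handed in; nothing more can be done
None
```

I handed the job in at about 73 s: red, green and violet (no yellow) are seated and were probed in that order at about 6 N for two seconds each, the rod is back in its stand and the tray is shut, but I viewed 18 pictures against the limit of 14.

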